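# Fill the cedar tin and uncover its vented lid

## Robot

A 6-joint arm with a two-finger parallel gripper is mounted at the origin on the work surface. World frame = base frame: x ahead of the robot, y to its left, z up, the work surface at z = 0. Lengths are in m, angles in rad, forces in N, time in s.
With the tool pointing down it reaches from about 0.35 to 0.975 m from the base axis. Payload 4.9 kg.
Tool frame: the origin (TCP) lies midway between the tips of the shut fingers; the grasp point (between the pads) lies 19 mm behind it (manip.pinch_z is the x of the grasp point in the tool frame, in m); x points along the fingers, y is the direction in which the jaws open and shut, and the axes are right-handed (so a half turn about x gives the same grasp; the last joint's range is limited). The gripper opens to 85 mm and grips with 20 to 120 N. Pads are 22 mm wide; open, the fingers measure 114 mm over their backs; the gripper's body (76 mm by 85 mm) begins 54 mm behind the grasp point. The pads swing forward as they close: fully open they stand 13 mm farther back than shut.
Start: joints at [0.998, 0.053, 1.613, -0, 1.476, -0.119], TCP at [0.274, 0.562, 0.231] pointing down, gripper open.
Joint ranges: [-3.01, 3.01], [-1.01, 2.22], [0.06, 2.58], [-1.02, 4.17], [0.09, 2.62], [-3.14, 3.14]. Speed limits (rad/s): [2.57, 2.57, 3.14, 3.14, 3.14, 3.14].

## Interface

Orientations are given as a unit quaternion [w, x, y, z].
In Python, from plant import sensors, cams, workorder, manip gives the robot as it stands.
- The arm moves only by the tool drive_tool, never from a script. Its argument "series" is a list of rows, each an object of numbers: "x", "y", "z": the shift along the tool's x, y, z in units of 25 mm (1.0 is 25 mm); "ax", "ay", "az": the turn, a rotation vector about the tool's x, y, z in units of 5 degrees (1.0 is 5 degrees). A call has 1 to 5 rows; each row is the pose to reach, as a shift and turn from the pose commanded when the call began, along the tool's axes at that moment; what a row does not reach only later rows make up. A row lasts 1/12 s, in which the tool goes at most 41.7 mm and 7.16 degrees, less where a joint would pass 70% of its speed; a pose out of reach is approached as far as the arm can. A call with a gripper value outside its range is refused whole. "hand" is the opening, from 0 (shut) to 1 (fully open), set as the call begins (left out, the last holds). The fingers move at their own pace and stop on an object; the grip force is fixed at half the most. Time passes only in rows, so rows that repeat a pose let the fingers close. It gives the time, the measured TCP pose, the force and the opening at its end, in the units of the state.
- sensors.state(): the state, without advancing time (a new reading comes with each control period).
- cams.grab_frame(name): name is "scene" or "top"; returns a dict with "img" (400x640x3 uint8, blue, green, red), "camera_matrix" (3x3 intrinsics, pixels), "cam_to_world" (4x4, takes a point from camera to world coordinates). Camera axes: x right, y down, z forward; pixel columns grow to the right and rows downward; lengths in m; the calibration is good to about 2 mm. A picture is of the moment at which its call begins. There is no depth.
- workorder.job_done(): hands the job in, once; it reports no verdict.
The state is a dict: "time": time; "joint_pos": joint angles; "joint_vel": joint speeds; "joint_efforts": joint torques, N m; "tool_pos": TCP position; "tool_rot": TCP orientation; "contact_force": force on the tool from outside, world axes, zero at the start; "ft_torque": the same for the moment, N m; "gripper_width": opening from 0.0 (shut) to 1.0 (fully open).
Only numpy, scipy, OpenCV 4.12 (cv2) and the standard library are available. Lean on these libraries where they do the work, as an engineer would, in place of code of your own. Each camera call takes 0.05 s, during which the arm holds its last target.

## Task

Pour all six cedar balls from the scoop into the open round tin and stand the scoop upright on the board again. Then carry the pair of nested lids by the knob of the inner one, lower them together onto the tin until the inner lid sits fully home before you let go, and lift off the outer lid alone by its collar, so that the vented inner lid stays seated and undisturbed. Finish while still holding the outer lid in the air, its lower edge clearly higher than the top of the inner lid's knob; leave the other things on the board where they are.

Things in the scene. Friction and masses are not known exactly. Their poses are not given: they have to be found in the camera images.
- tin: Open round steel tin fixed on the board: outer diameter 120 mm, wall 3 mm, 80 mm high, inner floor 4 mm up. Origin: centre of its underside; z up.
- inner_lid: Inner vented lid (loose, ~180 g), round. Origin: centre of its underside. Above it: tapered plug 0 to 12 mm (diameter 94 mm at the foot, 106 mm at the top; enters the tin's mouth), steel disc of diameter 122 mm from 12 to 20 mm (its underside rests on the tin's rim: origin then 68 mm above the tin's), knob from 20 to 70 mm. It starts on the board, nested under the outer lid.
- knob_top (a point): Top centre of the inner lid's upright plain round wooden knob, diameter 24 mm, on the lid's axis 70 mm above its origin. With the lids nested its top 24 mm stick out of the outer lid's collar. The outer lid just rides on the inner one, so lifting by the knob lifts both lids.
- outer_lid: Outer steel lid (loose, ~140 g), round, lying on the inner lid. Origin: centre of its lower edge, 14 mm above the inner lid's origin when nested. Above it: skirt 0 to 6 mm (diameter 134 mm outside, 128 mm inside), flat plate 6 to 10 mm, collar 10 to 32 mm; open through the middle.
- collar_top (a point): Centre of the top of the outer lid's round upright collar: 48 mm outside, 36 mm inside diameter, 22 mm high above the plate, top 32 mm above the outer lid's origin. The inner lid's knob stands loosely in it. Gripped from outside, a finger either side of the knob, it lifts the outer lid alone.
- scoop: Loose aluminium pouring scoop (~180 g empty), an open box 100 mm (x) by 76 mm (y), walls 50 mm high. Origin: centre of its underside, z up. It pours towards its -x side: inside, a 22 degree ramp rises from the floor at x = 0 to the lip at x = -50 mm; the balls lie on the flat floor at +x. Tipped -x side down by 45 to 50 degrees, all balls roll out over the lip.
- scoop_lip (a point): Middle of the scoop's low pouring lip, at x = -50 mm, z = 24 mm in the scoop's frame; the lip is 68 mm wide along y.
- scoop_handle (a point): Centre of the scoop's square handle bar, 12 by 12 mm, along the scoop's y over the box, at x = +6 mm, z = 80 mm in its frame; 68 mm free between its two uprights.
- ball1: One of six identical wooden cedar balls, 20 mm diameter, 10 g; origin at its centre. At the start in the scoop.
- ball2: One of six identical wooden cedar balls, 20 mm diameter, 10 g; origin at its centre. At the start in the scoop.
- ball3: One of six identical wooden cedar balls, 20 mm diameter, 10 g; origin at its centre. At the start in the scoop.
- ball4: One of six identical wooden cedar balls, 20 mm diameter, 10 g; origin at its centre. At the start in the scoop.
- ball5: One of six identical wooden cedar balls, 20 mm diameter, 10 g; origin at its centre. At the start in the scoop.
- ball6: One of six identical wooden cedar balls, 20 mm diameter, 10 g; origin at its centre. At the start in the scoop.
- polish: Bystander: closed flat polish can, diameter 72 mm, 24 mm high; origin: centre of underside.
- scraper: Bystander: yellow flat plastic scraper, 128 mm long along x (from -68 to +60 mm), up to 55 mm wide, 12 mm high; origin on its underside.
- brush: Bystander: shoe brush with steel bristles down, 150 mm along x, 45 mm wide, 40 mm high; origin: centre of underside.
- jar: Bystander: glass jar with clamp lid, diameter 96 mm over the clamp, 133 mm high; origin: centre of underside.
- shoehorn: Bystander: flat steel shoehorn, 165 mm along x, 40 mm wide, 7 mm high; origin on its underside.
Not all that is in view belongs to the job. What is shaped like the scoop but turquoise is not meant.

How it is judged:
By the outcome, as a careful person would: the job done as asked, in the order asked, and still so for the second after the job is handed in, while the arm keeps its last pose, push and grip.
It also fails if it takes over 72 s, if anything falls off the work surface, if the arm or the gripper's body presses on something with over 40 N, if the wrist force passes 120 N, or if a joint passes its speed limit or range.

## Working session

There is one attempt and no reset: what is moved stays moved. The work goes in short steps, Python scripts to look and compute and a tool call to move; the robot and the scene stay as the last step left them, time stands still between calls to the robot, and variables do not carry over. Pictures are saved under pics/ and viewed, and the job is handed in when it is done.

Besides the shell and the picture viewer there is one more tool, called by a JSON object that holds its "api" and its "payload", one argument or row to a line. drive_tool: Moves the arm, as the interface text tells. Its arguments: {"type":"object","properties":{"series":{"type":"array","items":{"type":"object","properties":{"x":{"type":"number"},"y":{"type":"number"},"z":{"type":"number"},"ax":{"type":"number"},"ay":{"type":"number"},"az":{"type":"number"}}}},"hand":{"type":"number"}},"required":["series"]}

```bash
mkdir -p pics; ls; cat > h.py <<'E'
import numpy as np,cv2
from plant import sensors,cams,workorder,manip
def grab(n,tag):
    f=cams.grab_frame(n); cv2.imwrite(f'pics/{tag}.png',f['img']); np.savez(f'pics/{tag}.npz',img=f['img'],K=f['camera_matrix'],T=f['cam_to_world']); return f
def load(tag):
    d=np.load(f'pics/{tag}.npz'); return dict(img=d['img'],camera_matrix=d['K'],cam_to_world=d['T'])
def ray(f,u,v):
    d=np.linalg.inv(f['camera_matrix'])@np.array([u,v,1.]); T=np.array(f['cam_to_world']); return T[:3,3],T[:3,:3]@d
def onz(f,u,v,z):
    o,d=ray(f,u,v); return o+d*(z-o[2])/d[2]
def proj(f,p):
    T=np.linalg.inv(f['cam_to_world']); q=T[:3,:3]@np.array(p)+T[:3,3]; q=np.array(f['camera_matrix'])@q; return q[:2]/q[2]
E
python3 - <<'E'
from h import *
a=grab('scene','s0');b=grab('top','t0')
for f in(a,b):print(f['camera_matrix'],np.round(f['cam_to_world'],3))
print(sensors.state(),manip.pinch_z)
E
```

```text
pics
[[367.43167391   0.         321.98454553]
 [  0.         367.43167391 197.52020698]
 [  0.           0.           1.        ]] [[-0.709  0.495 -0.503  0.948]
 [ 0.705  0.478 -0.524  0.394]
 [-0.018 -0.726 -0.688  0.602]
 [ 0.     0.     0.     1.   ]]
[[368.70191442   0.         314.62408321]
 [  0.         368.70191442 203.6886834 ]
 [  0.           0.           1.        ]] [[ 0.005 -0.995  0.096  0.488]
 [-1.    -0.004  0.011 -0.01 ]
 [-0.011 -0.096 -0.995  0.823]
 [ 0.     0.     0.     1.   ]]
{'time': 0.1, 'joint_pos': array([ 9.97983989e-01,  5.33069883e-02,  1.61415253e+00, -1.84993293e-05,
        1.47602260e+00, -1.18974406e-01]), 'joint_vel': array([ 0.00109931, -0.00160523, -0.00268508,  0.00071224,  0.00102353,
       -0.00108019]), 'joint_efforts': array([ 2.44225760e-05, -3.94902277e+01, -3.71362638e+01, -1.41340347e-04,
        3.88339511e-03,  8.86862296e-06]), 'tool_pos': array([0.27369088, 0.5612556 , 0.23017844]), 'tool_rot': array([ 0.68875899,  0.15845109,  0.68919971, -0.15971243]), 'contact_force': array([-0.18080933,  0.6060984 , -0.15164358]), 'ft_torque': array([-0.01146824,  0.01543363, -0.01559094]), 'gripper_width': 1.0031722780275398} -0.0187
```

View pics/s0.png

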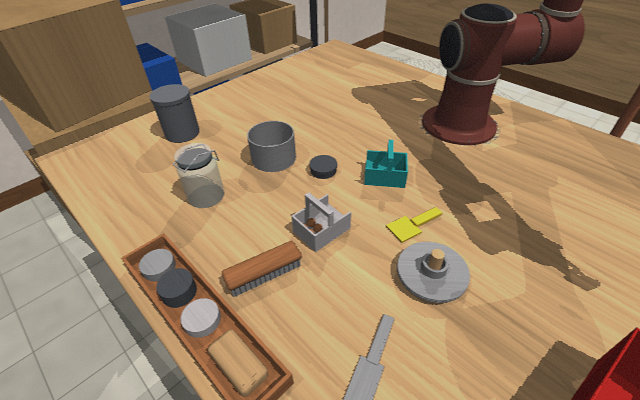

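View pics/t0.png

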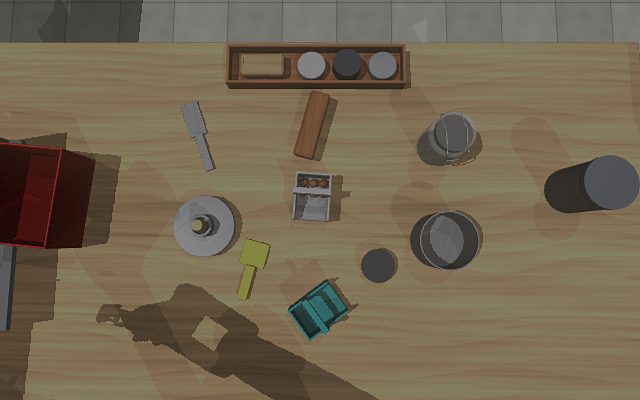

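The scene view shows the tin (270,145), grey scoop with balls (320,220) and nested lids (433,270). The top view has the tin at (448,240), scoop at (312,197) and lids at (203,225). I'll zoom in to measure.

```bash
python3 - <<'E'
from h import *
t=load('t0')['img'];s=load('s0')['img']
def c(i,u,v,w,h,k):return cv2.resize(i[v:v+h,u:u+w],None,fx=k,fy=k,interpolation=cv2.INTER_CUBIC)
A=np.hstack([c(t,280,160,65,65,6),c(t,165,185,80,80,5)[:390,:400]])
B=np.hstack([c(t,405,200,80,80,5)[:390,:390],c(s,280,180,80,78,5)[:390,:400]])
cv2.imwrite('pics/a.png',A);cv2.imwrite('pics/b.png',B)
E
```

```text
(no output)
```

View pics/a.png

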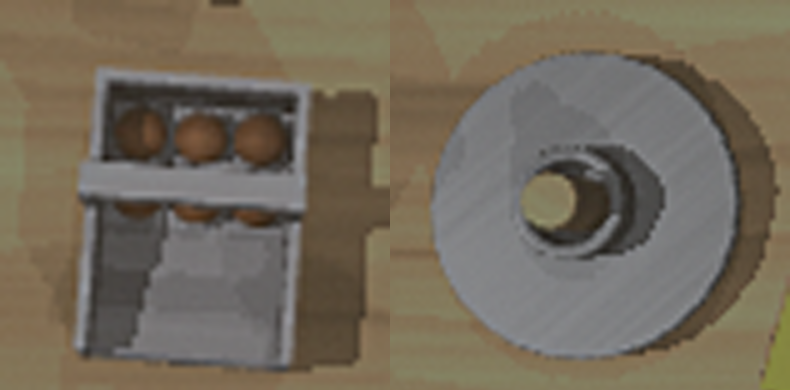

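View pics/b.png

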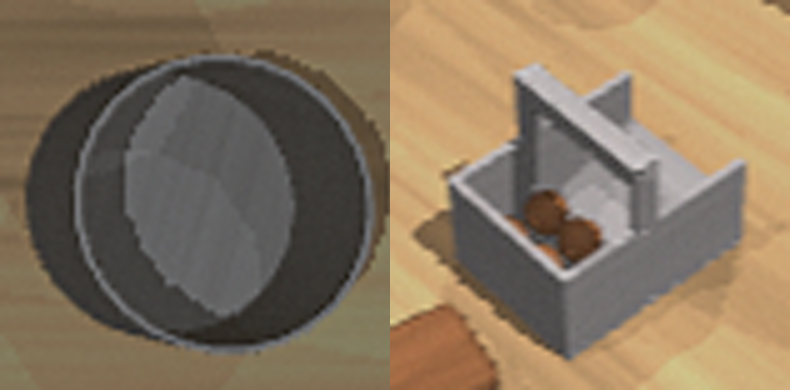

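```bash
python3 - <<'E'
from h import *
t=load('t0');s=load('s0')
def cc(ox,oy,k,x,y):return (x+.5)/k-.5+ox,(y+.5)/k-.5+oy
r=lambda p:np.round(p,4)
print('tin top',r(onz(t,*cc(405,200,5,224.5,203.5),.08)))
print('lid plate',r(onz(t,*cc(165,185,5,195,204.5),.022)),'knob',r(onz(t,*cc(165,185,5,158,200),.07)))
# handle bar ends (top face z .086): corners
L=[(80,160),(80,198),(303,171),(303,208)]
P=[onz(t,*cc(280,160,6,*q),.086) for q in L]
for p in P:print('bar',r(p))
# box back outer corners z=.05, lip corners z .05 front tops
for q in [(98,70),(310,85)]:print('back',r(onz(t,*cc(280,160,6,*q),.05)))
for q in [(78,355),(292,368)]:print('front',r(onz(t,*cc(280,160,6,*q),.05)))
# scene ellipse checks: handle bar via crop s
for q in [(515,70),(540,65),(635,172),(658,162)]:print('s bar',r(onz(s,*cc(280,180,5,q[0]-390,q[1]),.086)))
for n,u,v,z in [('polish',378,265,.024),('jar',452,132,.133),('brush',313,125,.04),('scr',250,265,.012),('canister',610,183,.15),('turq',318,310,.05)]:print(n,r(onz(t,u,v,z)))
# refine masks
img=t['img']
hsv=cv2.cvtColor(img,cv2.COLOR_BGR2HSV)
def fit(f,mask,box):
    u,v,w,h=box;m=np.zeros_like(mask);m[v:v+h,u:u+w]=mask[v:v+h,u:u+w]
    c=max(cv2.findContours(m,cv2.RETR_EXTERNAL,cv2.CHAIN_APPROX_NONE)[0],key=cv2.contourArea)
    return cv2.fitEllipse(cv2.convexHull(c))
m=((hsv[...,1]<60)).astype(np.uint8)*255
m=cv2.morphologyEx(m,cv2.MORPH_OPEN,np.ones((3,3)))
print(fit(t,m,(165,185,75,80)))
hs=cv2.cvtColor(s['img'],cv2.COLOR_BGR2HSV);ms=((hs[...,1]<60)).astype(np.uint8)*255
e=fit(s,ms,(390,235,85,70));print(e)
cv2.imwrite('pics/m.png',np.vstack([m,ms])[::1])
def c(i,u,v,w,h,k):return cv2.resize(i[v:v+h,u:u+w],None,fx=k,fy=k,interpolation=cv2.INTER_CUBIC)
cv2.imwrite('pics/c.png',np.hstack([c(s['img'],390,230,85,75,5)[:375,:400],c(s['img'],240,110,64,75,5)]))
E
```

```text
tin top [ 0.4878 -0.2716  0.08  ]
lid plate [0.5171 0.2402 0.022 ] knob [0.5171 0.2404 0.07  ]
bar [0.5947 0.042  0.086 ]
bar [0.5818 0.0419 0.086 ]
bar [ 0.5912 -0.0329  0.086 ]
bar [ 0.5787 -0.0329  0.086 ]
back [0.6321 0.0386 0.05  ]
back [ 0.627  -0.0365  0.05  ]
front [0.5311 0.0446 0.05  ]
front [ 0.5269 -0.0303  0.05  ]
s bar [ 0.5873 -0.0336  0.086 ]
s bar [ 0.578  -0.0284  0.086 ]
s bar [0.5946 0.043  0.086 ]
s bar [0.5845 0.0457 0.086 ]
polish [ 0.4344 -0.1374  0.024 ]
jar [ 0.6934 -0.2638  0.133 ]
brush [0.7361 0.003  0.04  ]
scr [0.432 0.139 0.012]
canister [ 0.5935 -0.5422  0.15  ]
turq [ 0.3443 -0.0096  0.05  ]
((203.61607360839844, 225.81065368652344), (60.63039779663086, 62.42057800292969), 53.192474365234375)
((432.88201904296875, 271.7260437011719), (58.56069564819336, 75.06300354003906), 112.77391815185547)
```

View pics/c.png

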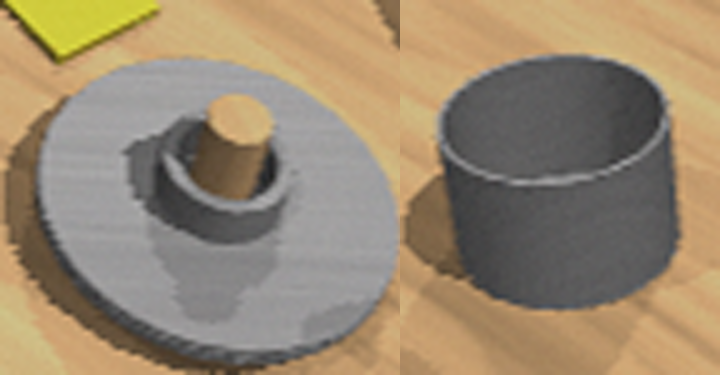

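```bash
cat >> h.py <<'E'
from scipy.spatial.transform import Rotation as Ro
def cur(q=None):
    s=sensors.state(); w,x,y,z=s['tool_rot']; return s,np.array(s['tool_pos']),Ro.from_quat([x,y,z,w])
def rot(yaw,tilt=0):
    # tool x down, tool y along direction yaw (deg); tilt: fingers swing towards the yaw direction (deg)
    c,sn=np.cos(np.radians(yaw)),np.sin(np.radians(yaw))
    y=np.array([c,sn,0]);x=np.array([0,0,-1.]);z=np.cross(x,y)
    R=Ro.from_matrix(np.stack([x,y,z],1))
    ax=np.array([-sn,c,0])
    return Ro.from_rotvec(-np.radians(tilt)*ax)*R
def plan(p,R,base=None):
    s,p0,R0=cur()
    if base is not None:p0,R0=base
    d=R0.inv().apply(np.array(p)-p0)/.025; a=np.degrees((R0.inv()*R).as_rotvec())/5
    return np.round(d,2),np.round(a,2)
def show():
    s,p,R=cur(); print('t',round(s['time'],2),'p',np.round(p,4),'xyz axes',np.round(R.as_matrix().T,3).tolist(),'F',np.round(s['contact_force'],1),'w',round(s['gripper_width'],3),'q',np.round(s['joint_pos'],2))
E
python3 - <<'E'
from h import *
show()
t=load('t0');s=load('s0')
cc=lambda ox,oy,k,x,y:((x+.5)/k-.5+ox,(y+.5)/k-.5+oy)
print('knob s',onz(s,*cc(390,230,5,239,120),.07))
# tin in s: project circle with candidate centre to compare extents
th=np.linspace(0,2*np.pi,200)
for c in [(.4878,-.2716)]:
    q=np.array([proj(s,(c[0]+.06*np.cos(a),c[1]+.06*np.sin(a),.08)) for a in th]);print(q.min(0),q.max(0),'obs',cc(240,110,5,38,55),cc(240,110,5,268,184))
    q=np.array([proj(t,(c[0]+.06*np.cos(a),c[1]+.06*np.sin(a),.08)) for a in th]);print(q.min(0),q.max(0),'obs',cc(405,200,5,76,54),cc(405,200,5,373,353))
H=np.array([.586,.0055,.059])
for yaw in(-3,177):
    print(yaw,plan(H+[0,0,.1],rot(yaw)),plan(H,rot(yaw)))
E
```

```text
t 0.1 p [0.2737 0.5613 0.2302] xyz axes [[-0.001, -0.002, -1.0], [0.438, 0.899, -0.002], [0.899, -0.438, -0.0]] F [-0.2  0.6 -0.2] w 1.003 q [ 1.    0.05  1.61 -0.    1.48 -0.12]
knob s [0.51800392 0.24200101 0.07      ]
[246.20528083 119.70867416] [293.37378762 146.01471748] obs (247.2, 120.6) (293.2, 146.4)
[419.37127777 210.31490833] [479.74227366 270.71321758] obs (419.8, 210.4) (479.2, 270.2)
-3 (array([  2.87, -14.5 ,  20.97]), array([1.34e+01, 1.00e-02, 2.00e-02])) (array([  6.87, -14.49,  20.98]), array([1.34e+01, 1.00e-02, 2.00e-02]))
177 (array([  2.87, -14.5 ,  20.97]), array([-2.26e+01, -2.00e-02,  1.00e-02])) (array([  6.87, -14.49,  20.98]), array([-2.26e+01, -2.00e-02,  1.00e-02]))
```

{"api": "drive_tool", "payload": {
  "series": [
    {"x":0,"y":-0.6,"z":0.9,"ax":0.7},
    {"x":0,"y":-1.5,"z":2.1,"ax":2},
    {"x":0,"y":-2.4,"z":3.5,"ax":3.3},
    {"x":0,"y":-3.3,"z":4.8,"ax":4.6},
    {"x":0,"y":-4.2,"z":6.1,"ax":6}
  ],
  "hand": 0.6
}}

```text
schema error: expected keys x, y, z, ax, ay, az
```

```bash
python3 - <<'E'
from h import *
show()
H=np.array([.586,.0055,.059])
print(plan(H+[0,0,.1],rot(-3)))
E
```

```text
t 0.1 p [0.2737 0.5613 0.2302] xyz axes [[-0.001, -0.002, -1.0], [0.438, 0.899, -0.002], [0.899, -0.438, -0.0]] F [-0.2  0.6 -0.2] w 1.003 q [ 1.    0.05  1.61 -0.    1.48 -0.12]
(array([  2.87, -14.5 ,  20.97]), array([1.34e+01, 1.00e-02, 2.00e-02]))
```

{"api": "drive_tool", "payload": {
  "series": [
    {"x":0,"y":-0.6,"z":0.9,"ax":0.7,"ay":0,"az":0},
    {"x":0,"y":-1.5,"z":2.1,"ax":2,"ay":0,"az":0},
    {"x":0,"y":-2.4,"z":3.5,"ax":3.3,"ay":0,"az":0},
    {"x":0,"y":-3.3,"z":4.8,"ax":4.6,"ay":0,"az":0},
    {"x":0,"y":-4.2,"z":6.1,"ax":6,"ay":0,"az":0}
  ],
  "hand": 0.6
}}

```text
time: 0.52
tool_pos: [0.3652, 0.3988, 0.2307]
tool_rot: [0.623, 0.333, 0.624, -0.334]
contact_force: [0.7, -0.0, -0.7]
gripper_width: 0.598
```

```bash
python3 - <<'E'
from h import *
show()
H=np.array([.586,.0055,.059])
print(plan(H+[0,0,.1],rot(-3)))
E
```

```text
t 0.52 p [0.3652 0.3988 0.2307] xyz axes [[-0.001, -0.001, -1.0], [0.832, 0.555, -0.001], [0.555, -0.832, 0.0]] F [ 0.7 -0.  -0.7] w 0.598 q [ 0.69 -0.15  1.81 -0.    1.48  0.1 ]
(array([ 2.87, -1.38, 17.99]), array([7.34, 0.01, 0.01]))
```

{"api": "drive_tool", "payload": {
  "series": [
    {"x":0.3,"y":-0.1,"z":1.5,"ax":0.6,"ay":0,"az":0},
    {"x":0.6,"y":-0.2,"z":3,"ax":1.4,"ay":0,"az":0},
    {"x":0.9,"y":-0.3,"z":4.6,"ax":2.4,"ay":0,"az":0},
    {"x":1.2,"y":-0.5,"z":6.2,"ax":3.6,"ay":0,"az":0},
    {"x":1.5,"y":-0.6,"z":7.8,"ax":4.8,"ay":0,"az":0}
  ]
}}

```text
time: 0.93
tool_pos: [0.4617, 0.2285, 0.1931]
tool_rot: [0.54, 0.456, 0.541, -0.456]
contact_force: [0.9, 1.6, -0.2]
gripper_width: 0.601
```

```bash
python3 - <<'E'
from h import *
show()
H=np.array([.586,.0055,.059])
print(plan(H+[0,0,.06],rot(-3)))
E
```

```text
t 0.93 p [0.4617 0.2285 0.1931] xyz axes [[-0.0, -0.0, -1.0], [0.986, 0.169, -0.0], [0.169, -0.986, 0.0]] F [ 0.9  1.6 -0.2] w 0.601 q [ 0.32 -0.19  1.91  0.    1.42  0.15]
(array([2.96, 3.4 , 9.63]), array([2.54, 0.  , 0.01]))
```

{"api": "drive_tool", "payload": {
  "series": [
    {"x":0.2,"y":0.5,"z":1.5,"ax":0.5,"ay":0,"az":0},
    {"x":0.4,"y":1,"z":3,"ax":1,"ay":0,"az":0},
    {"x":0.6,"y":1.6,"z":4.6,"ax":1.5,"ay":0,"az":0},
    {"x":0.9,"y":2.2,"z":6.2,"ax":2,"ay":0,"az":0},
    {"x":1.2,"y":2.8,"z":7.8,"ax":2.5,"ay":0,"az":0}
  ]
}}

```text
time: 1.35
tool_pos: [0.5625, 0.0526, 0.1641]
tool_rot: [0.488, 0.511, 0.488, -0.511]
contact_force: [-0.2, 0.5, -0.3]
gripper_width: 0.598
```

```bash
python3 - <<'E'
from h import *
show()
H=np.array([.586,.0055,.059])
print(plan(H+[0,0,.0],rot(-3)))
E
```

```text
t 1.35 p [0.5625 0.0526 0.1641] xyz axes [[-0.0, 0.0, -1.0], [0.999, -0.046, -0.0], [-0.046, -0.999, -0.0]] F [-0.2  0.5 -0.3] w 0.598 q [-0.04 -0.04  1.82  0.    1.36  0.01]
(array([4.2 , 1.03, 1.84]), array([ 0.07, -0.  ,  0.  ]))
```

{"api": "drive_tool", "payload": {
  "series": [
    {"x":0.2,"y":0.5,"z":0.9,"ax":0,"ay":0,"az":0},
    {"x":0.7,"y":1.03,"z":1.84,"ax":0,"ay":0,"az":0},
    {"x":1.7,"y":1.03,"z":1.84,"ax":0,"ay":0,"az":0},
    {"x":2.5,"y":1.03,"z":1.84,"ax":0,"ay":0,"az":0},
    {"x":3,"y":1.03,"z":1.84,"ax":0,"ay":0,"az":0}
  ]
}}

```text
time: 1.77
tool_pos: [0.5841, 0.007, 0.0864]
tool_rot: [-0.487, -0.51, -0.49, 0.512]
contact_force: [-0.5, -0.6, -0.1]
gripper_width: 0.598
```

```bash
python3 - <<'E'
from h import *
show()
H=np.array([.586,.0055,.059])
print(plan(H+[0,0,.0],rot(-3)))
f=grab('top','t1');g=grab('scene','s1')
c=lambda i,u,v,w,h,k:cv2.resize(i[v:v+h,u:u+w],None,fx=k,fy=k)
cv2.imwrite('pics/d.png',np.hstack([c(f['img'],260,130,100,100,4),c(g['img'],270,140,100,100,4)]))
E
```

```text
t 1.77 p [0.5841 0.007  0.0864] xyz axes [[-0.004, 0.001, -1.0], [0.999, -0.045, -0.004], [-0.045, -0.999, -0.0]] F [-0.5 -0.6 -0.1] w 0.598 q [-0.12  0.09  1.82  0.    1.23 -0.07]
(array([1.1 , 0.08, 0.06]), array([ 0.09, -0.  ,  0.05]))
```

View pics/d.png

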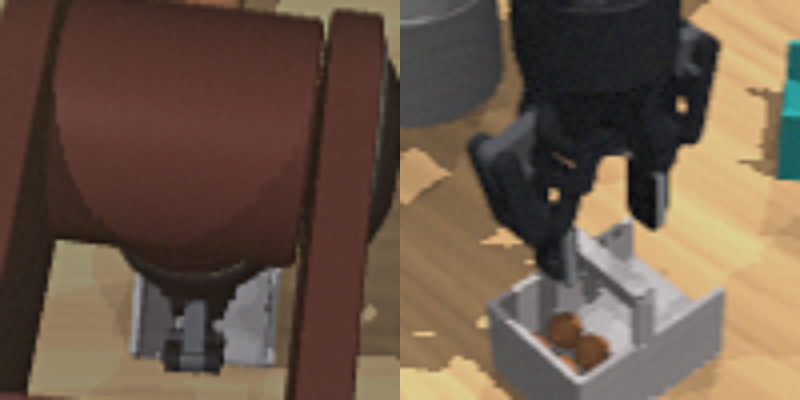

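The fingers straddle the handle bar (crop at about 570–650, 200–290). Going down and closing.

{"api": "drive_tool", "payload": {
  "series": [
    {"x":0.6,"y":0,"z":0,"ax":0,"ay":0,"az":0},
    {"x":1.1,"y":0,"z":0,"ax":0,"ay":0,"az":0},
    {"x":1.1,"y":0,"z":0,"ax":0,"ay":0,"az":0}
  ]
}}

```text
time: 2.12
tool_pos: [0.5842, 0.0081, 0.0602]
tool_rot: [-0.488, -0.51, -0.49, 0.511]
contact_force: [-0.0, -0.5, -0.4]
gripper_width: 0.596
```

{"api": "drive_tool", "payload": {
  "series": [
    {"x":0,"y":0,"z":0,"ax":0,"ay":0,"az":0},
    {"x":0,"y":0,"z":0,"ax":0,"ay":0,"az":0},
    {"x":0,"y":0,"z":0,"ax":0,"ay":0,"az":0},
    {"x":0,"y":0,"z":0,"ax":0,"ay":0,"az":0},
    {"x":0,"y":0,"z":0,"ax":0,"ay":0,"az":0}
  ],
  "hand": 0
}}

```text
time: 2.53
tool_pos: [0.5867, 0.0075, 0.0634]
tool_rot: [0.49, 0.511, 0.488, -0.51]
contact_force: [0.6, 0.4, 3.0]
gripper_width: 0.126
```

```bash
python3 - <<'E'
from h import *
show()
E
```

```text
t 2.53 p [0.5867 0.0075 0.0634] xyz axes [[0.002, -0.0, -1.0], [0.999, -0.044, 0.002], [-0.044, -0.999, -0.0]] F [0.6 0.4 3. ] w 0.126 q [-0.11  0.12  1.83  0.    1.18 -0.07]
```

{"api": "drive_tool", "payload": {
  "series": [
    {"x":-0.3,"y":0,"z":0,"ax":0,"ay":0,"az":0},
    {"x":-1.1,"y":0,"z":0,"ax":0,"ay":0,"az":0},
    {"x":-2.2,"y":0,"z":0,"ax":0,"ay":0,"az":0},
    {"x":-3.3,"y":0,"z":0,"ax":0,"ay":0,"az":0},
    {"x":-4.1,"y":0,"z":0,"ax":0,"ay":0,"az":0}
  ]
}}

```text
time: 2.95
tool_pos: [0.586, 0.0074, 0.1671]
tool_rot: [0.489, 0.511, 0.489, -0.511]
contact_force: [0.5, 0.9, -1.6]
gripper_width: 0.124
```

```bash
cat >> h.py <<'E'
TIN=np.array([.4878,-.2716])
def pour(tilt,yaw=-30,off=.025,lipz=.115):
    R=rot(yaw,tilt); d=np.array([np.cos(np.radians(yaw)),np.sin(np.radians(yaw)),0])
    lip=np.array([*(TIN+off*d[:2]),lipz])
    h=lip+(R*rot(yaw).inv()).apply(.056*d+np.array([0,0,.056]))
    return h+.017*R.apply([1,0,0]),R
E
python3 - <<'E'
from h import *
show()
print(plan(*pour(0,lipz=.155)))
f=grab('scene','s2')
for t in (0,25,50): print(pour(t)[0])
E
```

```text
t 2.95 p [0.586  0.0074 0.1671] xyz axes [[0.001, -0.0, -1.0], [0.999, -0.044, 0.001], [-0.044, -0.999, 0.0]] F [ 0.5  0.9 -1.6] w 0.124 q [-0.11  0.01  1.77 -0.    1.36 -0.07]
(array([-1.08, -0.56, 12.82]), array([ 5.5 , -0.  , -0.02]))
[ 0.55794806 -0.3121      0.154     ]
[ 0.5391303  -0.30123556  0.17401263]
[ 0.51475103 -0.28716019  0.18296721]
```

View pics/s2.png

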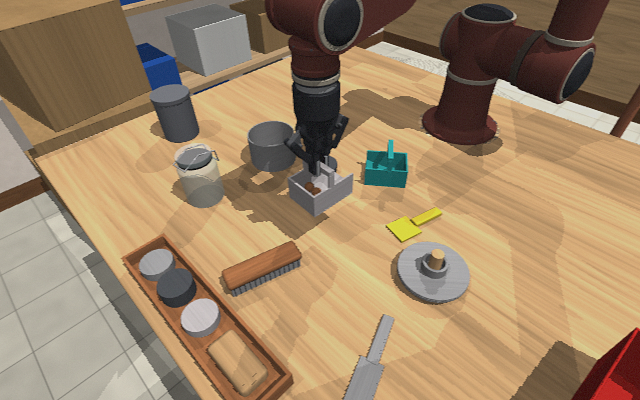

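The scoop hangs level in the gripper (320,185) with the balls inside. Carrying it to the tin.

{"api": "drive_tool", "payload": {
  "series": [
    {"x":-0.2,"y":0,"z":0.3,"ax":0.1,"ay":0,"az":0},
    {"x":-0.5,"y":0,"z":0.9,"ax":0.4,"ay":0,"az":0},
    {"x":-0.8,"y":0,"z":1.8,"ax":0.8,"ay":0,"az":0},
    {"x":-1,"y":-0.1,"z":2.9,"ax":1.3,"ay":0,"az":0},
    {"x":-1.1,"y":-0.1,"z":4.1,"ax":1.8,"ay":0,"az":0}
  ]
}}

```text
time: 3.42
tool_pos: [0.5774, -0.0954, 0.1906]
tool_rot: [-0.446, -0.547, -0.448, 0.548]
contact_force: [-0.1, -0.1, -1.9]
gripper_width: 0.126
```

```bash
python3 - <<'E'
from h import *
show()
print(plan(*pour(0,lipz=.155)))
E
```

```text
t 3.42 p [ 0.5774 -0.0954  0.1906] xyz axes [[-0.003, 0.001, -1.0], [0.98, -0.201, -0.003], [-0.201, -0.98, -0.0]] F [-0.1 -0.1 -1.9] w 0.126 q [-0.29 -0.01  1.75 -0.    1.41 -0.09]
(array([-0.14,  0.97,  8.65]), array([3.69, 0.  , 0.03]))
```

{"api": "drive_tool", "payload": {
  "series": [
    {"x":-0.1,"y":0.1,"z":1.2,"ax":0.5,"ay":0,"az":0},
    {"x":-0.1,"y":0.2,"z":2.4,"ax":1,"ay":0,"az":0},
    {"x":-0.1,"y":0.3,"z":3.6,"ax":1.5,"ay":0,"az":0},
    {"x":-0.1,"y":0.4,"z":4.8,"ax":2,"ay":0,"az":0},
    {"x":-0.1,"y":0.6,"z":6,"ax":2.6,"ay":0,"az":0}
  ]
}}

```text
time: 3.83
tool_pos: [0.5615, -0.246, 0.1919]
tool_rot: [-0.38, -0.594, -0.383, 0.596]
contact_force: [0.9, -0.7, -2.3]
gripper_width: 0.123
```

```bash
python3 - <<'E'
from h import *
show()
print(plan(*pour(0,lipz=.13)))
E
```

```text
t 3.83 p [ 0.5615 -0.246   0.1919] xyz axes [[-0.004, 0.002, -1.0], [0.909, -0.417, -0.005], [-0.418, -0.909, -0.0]] F [ 0.9 -0.7 -2.3] w 0.123 q [-0.53  0.05  1.68 -0.    1.41 -0.1 ]
(array([0.91, 0.98, 2.46]), array([1.06, 0.  , 0.05]))
```

{"api": "drive_tool", "payload": {
  "series": [
    {"x":0.1,"y":0.4,"z":1,"ax":0.4,"ay":0,"az":0},
    {"x":0.3,"y":0.7,"z":1.7,"ax":0.8,"ay":0,"az":0},
    {"x":0.6,"y":0.9,"z":2.2,"ax":1.06,"ay":0,"az":0},
    {"x":0.8,"y":1,"z":2.4,"ax":1.06,"ay":0,"az":0},
    {"x":0.9,"y":1,"z":2.45,"ax":1.06,"ay":0,"az":0}
  ]
}}

```text
time: 4.25
tool_pos: [0.5596, -0.3109, 0.1691]
tool_rot: [-0.353, -0.611, -0.356, 0.613]
contact_force: [-0.6, 0.1, -1.9]
gripper_width: 0.12
```

```bash
python3 - <<'E'
from h import *
show()
for t in range(0,55,5):print(t,*plan(*pour(t,lipz=.13 if t<15 else .12)))
f=grab('top','t3');g=grab('scene','s3')
c=lambda i,u,v,w,h,k:cv2.resize(i[v:v+h,u:u+w],None,fx=k,fy=k)
cv2.imwrite('pics/e.png',np.hstack([c(f['img'],390,150,130,130,3),c(g['img'],190,70,130,130,3)]))
E
```

```text
t 4.25 p [ 0.5596 -0.3109  0.1691] xyz axes [[-0.004, 0.003, -1.0], [0.867, -0.498, -0.005], [-0.498, -0.867, -0.001]] F [-0.6  0.1 -1.9] w 0.12 q [-0.62  0.13  1.63  0.    1.38 -0.1 ]
0 [ 0.   -0.03  0.07] [ 0.03 -0.01  0.05]
5 [-0.19 -0.18  0.07] [ 0.03 -0.01  1.05]
10 [-0.36 -0.34  0.07] [ 0.03 -0.01  2.05]
15 [-0.12 -0.51  0.07] [ 0.03 -0.01  3.05]
20 [-0.27 -0.7   0.07] [ 0.03 -0.01  4.05]
25 [-0.39 -0.9   0.07] [ 0.03 -0.01  5.05]
30 [-0.5  -1.11  0.07] [ 0.03 -0.01  6.05]
35 [-0.59 -1.33  0.07] [ 0.03 -0.02  7.05]
40 [-0.66 -1.56  0.07] [ 0.03 -0.02  8.05]
45 [-0.72 -1.79  0.07] [ 0.03 -0.02  9.05]
50 [-0.75 -2.03  0.07] [ 0.03 -0.02 10.05]
```

View pics/e.png

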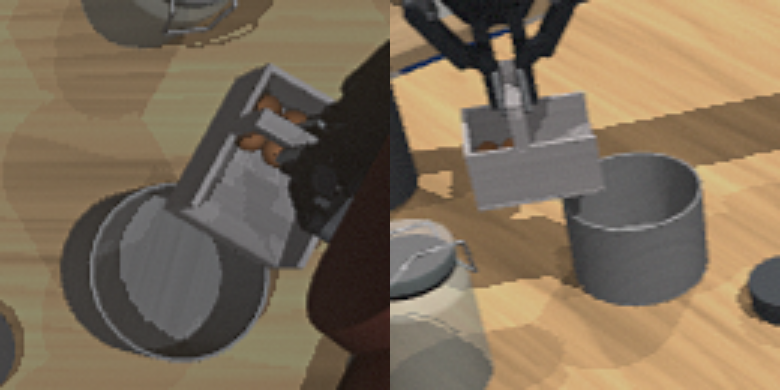

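Top crop: the lip (about 180–290, 210–260) lies over the tin's mouth. All six balls are still in the scoop. Tilting.

{"api": "drive_tool", "payload": {
  "series": [
    {"x":-0.1,"y":-0.1,"z":0.05,"ax":0,"ay":0,"az":0.6},
    {"x":-0.2,"y":-0.25,"z":0.07,"ax":0,"ay":0,"az":1.4},
    {"x":-0.25,"y":-0.4,"z":0.07,"ax":0,"ay":0,"az":2.3},
    {"x":-0.2,"y":-0.55,"z":0.07,"ax":0,"ay":0,"az":3.2},
    {"x":-0.25,"y":-0.65,"z":0.07,"ax":0,"ay":0,"az":3.8}
  ]
}}

```text
time: 4.77
tool_pos: [0.5454, -0.3021, 0.178]
tool_rot: [0.452, 0.662, 0.249, -0.544]
contact_force: [-0.1, 0.1, -2.6]
gripper_width: 0.129
```

```bash
python3 - <<'E'
from h import *
show()
for t in range(20,55,5):print(t,*plan(*pour(t,lipz=.115)))
f=grab('top','t4');g=grab('scene','s4')
c=lambda i,u,v,w,h,k:cv2.resize(i[v:v+h,u:u+w],None,fx=k,fy=k)
cv2.imwrite('pics/f.png',np.hstack([c(f['img'],390,150,130,130,3),c(g['img'],190,70,130,130,3)]))
E
```

```text
t 4.77 p [ 0.5454 -0.3021  0.178 ] xyz axes [[0.285, -0.162, -0.945], [0.821, -0.468, 0.327], [-0.495, -0.869, -0.0]] F [-0.1  0.1 -2.6] w 0.129 q [-0.64 -0.12  1.9   0.05  1.03 -0.14]
20 [ 0.26 -0.13  0.09] [ 0.06 -0.03  0.18]
25 [ 0.07 -0.27  0.09] [ 0.06 -0.03  1.18]
30 [-0.1  -0.44  0.09] [ 0.06 -0.03  2.18]
35 [-0.26 -0.61  0.09] [ 0.06 -0.03  3.18]
40 [-0.4  -0.81  0.09] [ 0.06 -0.04  4.18]
45 [-0.52 -1.01  0.09] [ 0.05 -0.04  5.18]
50 [-0.63 -1.22  0.09] [ 0.05 -0.04  6.18]
```

View pics/f.png

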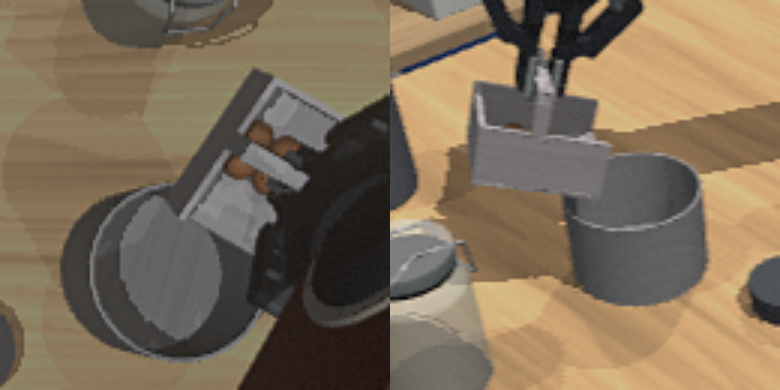

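Balls have shifted to the ramp, still inside. Continuing slowly.

{"api": "drive_tool", "payload": {
  "series": [
    {"x":0.2,"y":-0.15,"z":0.05,"ax":0,"ay":0,"az":0.3},
    {"x":0.15,"y":-0.2,"z":0.05,"ax":0,"ay":0,"az":0.7},
    {"x":0.07,"y":-0.27,"z":0.05,"ax":0,"ay":0,"az":1.1},
    {"x":0,"y":-0.34,"z":0.05,"ax":0,"ay":0,"az":1.5},
    {"x":-0.05,"y":-0.4,"z":0.05,"ax":0,"ay":0,"az":1.9}
  ]
}}

```text
time: 5.28
tool_pos: [0.5375, -0.2999, 0.1771]
tool_rot: [0.495, 0.68, 0.193, -0.505]
contact_force: [0.4, 0.5, -2.5]
gripper_width: 0.126
```

```bash
python3 - <<'E'
from h import *
show()
for t in range(30,55,5):print(t,*plan(*pour(t,lipz=.112)))
f=grab('top','t5')
c=lambda i,u,v,w,h,k:cv2.resize(i[v:v+h,u:u+w],None,fx=k,fy=k)
cv2.imwrite('pics/g.png',c(f['img'],390,150,130,130,3))
E
```

```text
t 5.28 p [ 0.5375 -0.2999  0.1771] xyz axes [[0.415, -0.237, -0.878], [0.763, -0.435, 0.478], [-0.496, -0.869, -0.0]] F [ 0.4  0.5 -2.5] w 0.126 q [-0.66 -0.23  2.03  0.09  0.85 -0.18]
30 [ 0.05 -0.18  0.01] [ 0.05 -0.03  0.29]
35 [-0.13 -0.32  0.01] [ 0.05 -0.03  1.29]
40 [-0.3  -0.49  0.01] [ 0.05 -0.03  2.29]
45 [-0.46 -0.67  0.01] [ 0.05 -0.04  3.29]
50 [-0.6  -0.86  0.01] [ 0.04 -0.04  4.29]
```

View pics/g.png

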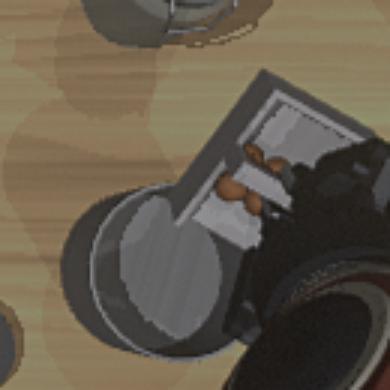

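{"api": "drive_tool", "payload": {
  "series": [
    {"x":0,"y":-0.2,"z":0,"ax":0,"ay":0,"az":0.5},
    {"x":-0.1,"y":-0.26,"z":0,"ax":0,"ay":0,"az":0.9},
    {"x":-0.13,"y":-0.32,"z":0,"ax":0,"ay":0,"az":1.3},
    {"x":-0.2,"y":-0.38,"z":0,"ax":0,"ay":0,"az":1.7},
    {"x":-0.25,"y":-0.45,"z":0,"ax":0,"ay":0,"az":2}
  ]
}}

```text
time: 5.75
tool_pos: [0.5262, -0.2936, 0.177]
tool_rot: [0.537, 0.694, 0.134, -0.46]
contact_force: [0.2, 0.6, -0.6]
gripper_width: 0.124
```

```bash
python3 - <<'E'
from h import *
show()
for t in range(35,60,5):print(t,*plan(*pour(t,lipz=.112)))
f=grab('top','t6');g=grab('scene','s6')
c=lambda i,u,v,w,h,k:cv2.resize(i[v:v+h,u:u+w],None,fx=k,fy=k)
cv2.imwrite('pics/g2.png',np.hstack([c(f['img'],390,150,130,130,3),c(g['img'],190,70,130,130,3)]))
E
```

```text
t 5.75 p [ 0.5262 -0.2936  0.177 ] xyz axes [[0.541, -0.309, -0.782], [0.679, -0.388, 0.623], [-0.496, -0.868, -0.0]] F [ 0.2  0.6 -0.6] w 0.124 q [-0.68 -0.35  2.17  0.16  0.66 -0.25]
35 [0.14 0.11 0.01] [ 0.04 -0.03 -0.7 ]
40 [-0.06 -0.02  0.  ] [ 0.04 -0.04  0.3 ]
45 [-0.25 -0.17  0.  ] [ 0.04 -0.04  1.3 ]
50 [-0.42 -0.34  0.  ] [ 0.04 -0.04  2.3 ]
55 [-0.58 -0.52  0.  ] [ 0.04 -0.04  3.3 ]
```

View pics/g2.png

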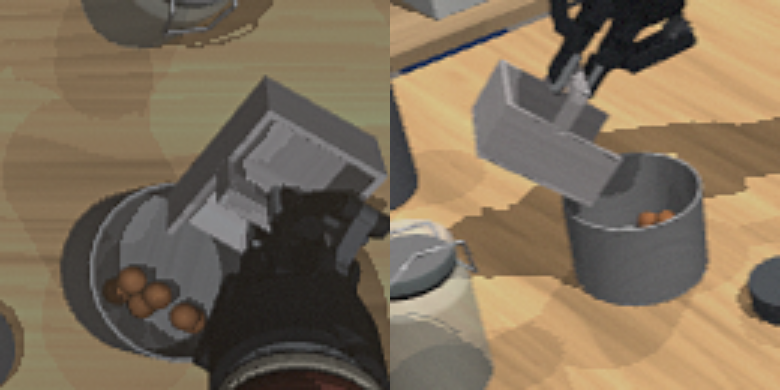

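Most balls are in the tin (crop 105–205, 265–330). Tipping on to 49° to be sure none remain.

{"api": "drive_tool", "payload": {
  "series": [
    {"x":-0.1,"y":-0.1,"z":0,"ax":0,"ay":0,"az":0.7},
    {"x":-0.25,"y":-0.17,"z":0,"ax":0,"ay":0,"az":1.4},
    {"x":-0.4,"y":-0.32,"z":0,"ax":0,"ay":0,"az":2.1},
    {"x":-0.4,"y":-0.32,"z":0,"ax":0,"ay":0,"az":2.2},
    {"x":-0.4,"y":-0.32,"z":0,"ax":0,"ay":0,"az":2.2}
  ]
}}

```text
time: 6.27
tool_pos: [0.5147, -0.2874, 0.1787]
tool_rot: [0.578, 0.704, 0.067, -0.408]
contact_force: [-0.3, -0.4, -1.0]
gripper_width: 0.123
```

```bash
python3 - <<'E'
from h import *
show()
for t in (40,30,20):print(t,*plan(*pour(t,lipz=.14)))
f=grab('top','t7');g=grab('scene','s7')
c=lambda i,u,v,w,h,k:cv2.resize(i[v:v+h,u:u+w],None,fx=k,fy=k)
cv2.imwrite('pics/g3.png',np.hstack([c(f['img'],390,150,130,130,3),c(g['img'],190,70,130,130,3)]))
E
```

```text
t 6.27 p [ 0.5147 -0.2874  0.1787] xyz axes [[0.659, -0.376, -0.651], [0.565, -0.324, 0.759], [-0.496, -0.868, -0.0]] F [-0.3 -0.4 -1. ] w 0.123 q [-0.7  -0.46  2.31  0.32  0.46 -0.4 ]
40 [-0.35  1.13 -0.01] [ 0.03 -0.04 -1.87]
30 [ 0.09  1.3  -0.01] [ 0.03 -0.03 -3.87]
20 [ 0.56  1.38 -0.  ] [ 0.04 -0.03 -5.87]
```

View pics/g3.png

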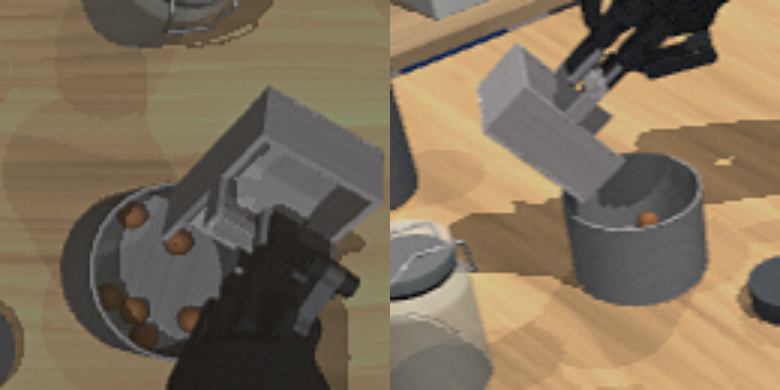

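All six balls are visible in the tin (133,215; 180,242; 112,297; 135,310; 145,335; 190,318). Righting the scoop.

{"api": "drive_tool", "payload": {
  "series": [
    {"x":-0.5,"y":0.6,"z":0,"ax":0,"ay":0,"az":-0.6},
    {"x":-0.35,"y":1.13,"z":0,"ax":0,"ay":0,"az":-1.87},
    {"x":-0.15,"y":1.22,"z":0,"ax":0,"ay":0,"az":-2.9},
    {"x":0.1,"y":1.3,"z":0,"ax":0,"ay":0,"az":-3.9},
    {"x":0.3,"y":1.35,"z":0,"ax":0,"ay":0,"az":-4.9}
  ]
}}

```text
time: 6.78
tool_pos: [0.5405, -0.3029, 0.2028]
tool_rot: [0.478, 0.674, 0.214, -0.521]
contact_force: [0.2, -0.6, -1.7]
gripper_width: 0.129
```

```bash
python3 - <<'E'
from h import *
show()
for t in (15,0):print(t,*plan(*pour(t,lipz=.15)))
E
```

```text
t 6.78 p [ 0.5405 -0.3029  0.2028] xyz axes [[0.365, -0.211, -0.907], [0.787, -0.451, 0.421], [-0.497, -0.867, 0.001]] F [ 0.2 -0.6 -1.7] w 0.129 q [-0.66 -0.21  1.95  0.07  0.97 -0.16]
15 [ 0.15  0.27 -0.03] [ 0.04  0.   -1.98]
0 [ 0.83  0.48 -0.03] [ 0.04  0.01 -4.98]
```

{"api": "drive_tool", "payload": {
  "series": [
    {"x":0.05,"y":0.15,"z":0,"ax":0,"ay":0,"az":-1},
    {"x":0.15,"y":0.27,"z":0,"ax":0,"ay":0,"az":-2},
    {"x":0.35,"y":0.35,"z":0,"ax":0,"ay":0,"az":-3},
    {"x":0.6,"y":0.42,"z":0,"ax":0,"ay":0,"az":-4},
    {"x":0.83,"y":0.48,"z":0,"ax":0,"ay":0,"az":-4.98}
  ]
}}

```text
time: 7.2
tool_pos: [0.5577, -0.3128, 0.1879]
tool_rot: [-0.355, -0.612, -0.354, 0.612]
contact_force: [0.3, 0.2, -1.3]
gripper_width: 0.127
```

```bash
python3 - <<'E'
from h import *
show()
print(*plan([.5862,.0075,.18],rot(-2.5)))
E
```

```text
t 7.2 p [ 0.5577 -0.3128  0.1879] xyz axes [[-0.0, -0.001, -1.0], [0.867, -0.498, 0.0], [-0.498, -0.867, 0.001]] F [ 0.3  0.2 -1.3] w 0.127 q [-0.63  0.12  1.62 -0.    1.41 -0.11]
[  0.3   -5.39 -11.68] [-5.47  0.02 -0.  ]
```

{"api": "drive_tool", "payload": {
  "series": [
    {"x":0,"y":-0.4,"z":-0.8,"ax":-0.3,"ay":0,"az":0},
    {"x":0,"y":-1,"z":-2.2,"ax":-0.9,"ay":0,"az":0},
    {"x":0,"y":-1.6,"z":-3.6,"ax":-1.6,"ay":0,"az":0},
    {"x":0,"y":-2.3,"z":-5,"ax":-2.3,"ay":0,"az":0},
    {"x":0,"y":-2.9,"z":-6.4,"ax":-3,"ay":0,"az":0}
  ]
}}

```text
time: 7.62
tool_pos: [0.5739, -0.1356, 0.1872]
tool_rot: [0.433, 0.56, 0.431, -0.56]
contact_force: [1.4, -0.0, -2.1]
gripper_width: 0.124
```

```bash
python3 - <<'E'
from h import *
show()
print(*plan([.5862,.0075,.14],rot(-2.5)))
E
```

```text
t 7.62 p [ 0.5739 -0.1356  0.1872] xyz axes [[0.003, -0.002, -1.0], [0.967, -0.254, 0.003], [-0.254, -0.967, 0.001]] F [ 1.4 -0.  -2.1] w 0.124 q [-0.36 -0.    1.74 -0.    1.4  -0.1 ]
[ 1.88 -0.98 -5.66] [-2.44  0.02 -0.03]
```

{"api": "drive_tool", "payload": {
  "series": [
    {"x":0,"y":-0.2,"z":-1.4,"ax":-0.6,"ay":0,"az":0},
    {"x":0.3,"y":-0.5,"z":-2.8,"ax":-1.2,"ay":0,"az":0},
    {"x":0.7,"y":-0.7,"z":-4.1,"ax":-1.8,"ay":0,"az":0},
    {"x":1.2,"y":-0.9,"z":-5.2,"ax":-2.3,"ay":0,"az":0},
    {"x":1.8,"y":-0.98,"z":-5.66,"ax":-2.44,"ay":0,"az":0}
  ]
}}

```text
time: 8.03
tool_pos: [0.5873, 0.0097, 0.1428]
tool_rot: [0.491, 0.511, 0.488, -0.509]
contact_force: [-0.3, -0.7, -1.8]
gripper_width: 0.124
```

```bash
python3 - <<'E'
from h import *
show()
print(*plan([.5862,.0075,.0634],rot(-2.5)))
E
```

```text
t 8.03 p [0.5873 0.0097 0.1428] xyz axes [[0.005, -0.001, -1.0], [0.999, -0.041, 0.005], [-0.041, -0.999, 0.001]] F [-0.3 -0.7 -1.8] w 0.124 q [-0.11  0.03  1.79 -0.    1.32 -0.07]
[ 3.18 -0.06  0.09] [ 0.03  0.01 -0.06]
```

{"api": "drive_tool", "payload": {
  "series": [
    {"x":0.9,"y":0,"z":0,"ax":0,"ay":0,"az":0},
    {"x":1.8,"y":0,"z":0,"ax":0,"ay":0,"az":-0.05},
    {"x":2.5,"y":0,"z":0,"ax":0,"ay":0,"az":-0.05},
    {"x":2.8,"y":0,"z":0,"ax":0,"ay":0,"az":-0.05},
    {"x":2.95,"y":0,"z":0,"ax":0,"ay":0,"az":-0.05}
  ]
}}

```text
time: 8.45
tool_pos: [0.5853, 0.0065, 0.0662]
tool_rot: [-0.488, -0.51, -0.489, 0.513]
contact_force: [0.0, 0.4, -1.0]
gripper_width: 0.128
```

{"api": "drive_tool", "payload": {
  "series": [
    {"x":0.08,"y":0,"z":0,"ax":0,"ay":0,"az":0},
    {"x":0.13,"y":0,"z":0,"ax":0,"ay":0,"az":0},
    {"x":0.18,"y":0,"z":0,"ax":0,"ay":0,"az":0},
    {"x":0.18,"y":0,"z":0,"ax":0,"ay":0,"az":0}
  ]
}}

```text
time: 8.78
tool_pos: [0.5858, 0.0063, 0.064]
tool_rot: [-0.488, -0.511, -0.488, 0.512]
contact_force: [0.3, 0.1, -1.8]
gripper_width: 0.124
```

```bash
python3 - <<'E'
from h import *
show()
g=grab('scene','s8')
c=lambda i,u,v,w,h,k:cv2.resize(i[v:v+h,u:u+w],None,fx=k,fy=k)
cv2.imwrite('pics/g4.png',c(g['img'],250,110,130,150,4))
E
```

```text
t 8.78 p [0.5858 0.0063 0.064 ] xyz axes [[-0.001, -0.001, -1.0], [0.999, -0.046, -0.001], [-0.046, -0.999, 0.001]] F [ 0.3  0.1 -1.8] w 0.124 q [-0.12  0.12  1.83 -0.    1.19 -0.07]
```

View pics/g4.png

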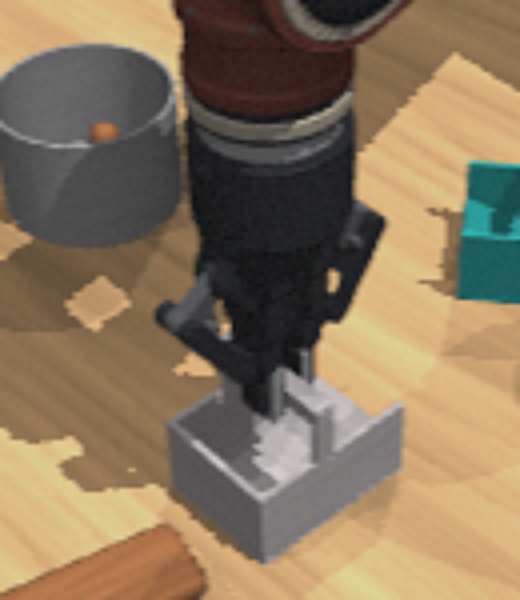

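The empty scoop hangs just above the board (or barely touching), with its weight still in the gripper. I'll lower a bit more until it's carried.

{"api": "drive_tool", "payload": {
  "series": [
    {"x":0.05,"y":0,"z":0,"ax":0,"ay":0,"az":0},
    {"x":0.08,"y":0,"z":0,"ax":0,"ay":0,"az":0},
    {"x":0.08,"y":0,"z":0,"ax":0,"ay":0,"az":0}
  ]
}}

```text
time: 9.08
tool_pos: [0.5858, 0.0063, 0.0634]
tool_rot: [-0.488, -0.511, -0.489, 0.512]
contact_force: [-5.6, 0.3, 7.9]
gripper_width: 0.128
```

{"api": "drive_tool", "payload": {
  "series": [
    {"x":0,"y":0,"z":0,"ax":0,"ay":0,"az":0},
    {"x":0,"y":0,"z":0,"ax":0,"ay":0,"az":0},
    {"x":0,"y":0,"z":0,"ax":0,"ay":0,"az":0},
    {"x":0,"y":0,"z":0,"ax":0,"ay":0,"az":0}
  ],
  "hand": 0.5
}}

```text
time: 9.42
tool_pos: [0.585, 0.0064, 0.0609]
tool_rot: [-0.488, -0.51, -0.489, 0.512]
contact_force: [0.8, -0.0, -0.2]
gripper_width: 0.498
```

{"api": "drive_tool", "payload": {
  "series": [
    {"x":-0.5,"y":0,"z":0,"ax":0,"ay":0,"az":0},
    {"x":-1.5,"y":0,"z":0,"ax":0,"ay":0,"az":0},
    {"x":-2.7,"y":0,"z":0,"ax":0,"ay":0,"az":0},
    {"x":-4,"y":0,"z":0,"ax":0,"ay":0,"az":0},
    {"x":-5,"y":0,"z":0,"ax":0,"ay":0,"az":0}
  ]
}}

```text
time: 9.83
tool_pos: [0.5861, 0.0065, 0.1895]
tool_rot: [-0.489, -0.511, -0.488, 0.511]
contact_force: [1.4, -1.3, 0.7]
gripper_width: 0.5
```

```bash
python3 - <<'E'
from h import *
show()
for y in (0,30,-30,60):print(y,*plan([.5172,.2407,.16],rot(y)))
g=grab('scene','s9');
E
```

```text
t 9.83 p [0.5861 0.0065 0.1895] xyz axes [[0.0, -0.001, -1.0], [0.999, -0.045, 0.0], [-0.045, -0.999, 0.001]] F [ 1.4 -1.3  0.7] w 0.5 q [-0.12 -0.01  1.75 -0.    1.4  -0.07]
0 [ 1.17 -3.18 -9.23] [-0.52  0.01 -0.  ]
30 [ 1.17 -3.18 -9.23] [-6.52  0.01  0.  ]
-30 [ 1.17 -3.18 -9.23] [ 5.48  0.01 -0.  ]
60 [ 1.17 -3.18 -9.23] [-1.252e+01  1.000e-02  0.000e+00]
```

View pics/s9.png

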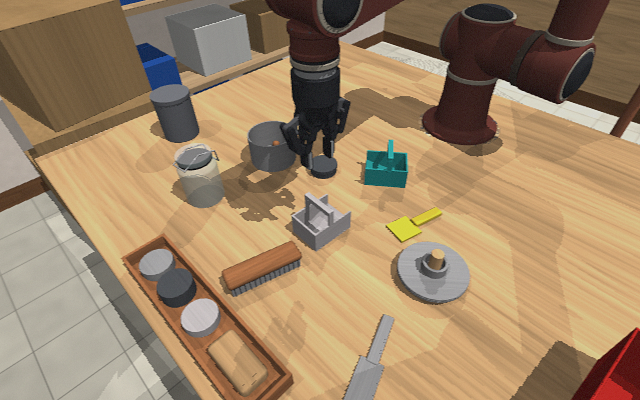

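The scoop stands upright, empty (322,220). Next are the lids.

{"api": "drive_tool", "payload": {
  "series": [
    {"x":0,"y":-0.4,"z":-1.2,"ax":-0.7,"ay":0,"az":0},
    {"x":0,"y":-0.9,"z":-2.6,"ax":-1.7,"ay":0,"az":0},
    {"x":0,"y":-1.4,"z":-4.1,"ax":-2.7,"ay":0,"az":0},
    {"x":0,"y":-1.9,"z":-5.6,"ax":-3.7,"ay":0,"az":0},
    {"x":0.2,"y":-2.4,"z":-7.1,"ax":-4.7,"ay":0,"az":0}
  ]
}}

```text
time: 10.3
tool_pos: [0.5336, 0.1882, 0.1828]
tool_rot: [0.583, 0.4, 0.583, -0.4]
contact_force: [0.3, 0.0, 0.4]
gripper_width: 0.504
```

```bash
python3 - <<'E'
from h import *
show()
print(*plan([.5172,.2407,.11],rot(24)))
E
```

```text
t 10.3 p [0.5336 0.1882 0.1828] xyz axes [[0.0, -0.0, -1.0], [0.933, 0.36, 0.0], [0.36, -0.933, 0.0]] F [0.3 0.  0.4] w 0.504 q [ 0.21 -0.05  1.8  -0.    1.39 -0.16]
[ 2.91  0.15 -2.2 ] [-0.58  0.   -0.  ]
```

{"api": "drive_tool", "payload": {
  "series": [
    {"x":0.4,"y":0.1,"z":-1.1,"ax":-0.3,"ay":0,"az":0},
    {"x":1,"y":0.15,"z":-1.9,"ax":-0.58,"ay":0,"az":0},
    {"x":1.8,"y":0.15,"z":-2.2,"ax":-0.58,"ay":0,"az":0},
    {"x":2.4,"y":0.15,"z":-2.2,"ax":-0.58,"ay":0,"az":0},
    {"x":2.9,"y":0.15,"z":-2.2,"ax":-0.58,"ay":0,"az":0}
  ]
}}

```text
time: 10.72
tool_pos: [0.5164, 0.2399, 0.1075]
tool_rot: [0.592, 0.385, 0.594, -0.387]
contact_force: [0.7, 0.5, -0.4]
gripper_width: 0.499
```

```bash
python3 - <<'E'
from h import *
show()
print(*plan([.5175,.241,.050],rot(24)))
f=grab('top','t10');g=grab('scene','s10')
c=lambda i,u,v,w,h,k:cv2.resize(i[v:v+h,u:u+w],None,fx=k,fy=k)
cv2.imwrite('pics/i.png',np.hstack([c(f['img'],150,165,130,120,3),c(g['img'],370,190,120,120,3)]))
E
```

```text
t 10.72 p [0.5164 0.2399 0.1075] xyz axes [[-0.004, -0.001, -1.0], [0.914, 0.405, -0.004], [0.405, -0.914, -0.001]] F [ 0.7  0.5 -0.4] w 0.499 q [ 0.3   0.03  1.85  0.    1.26 -0.11]
[ 2.3   0.07 -0.02] [-0.02 -0.01  0.04]
```

View pics/i.png

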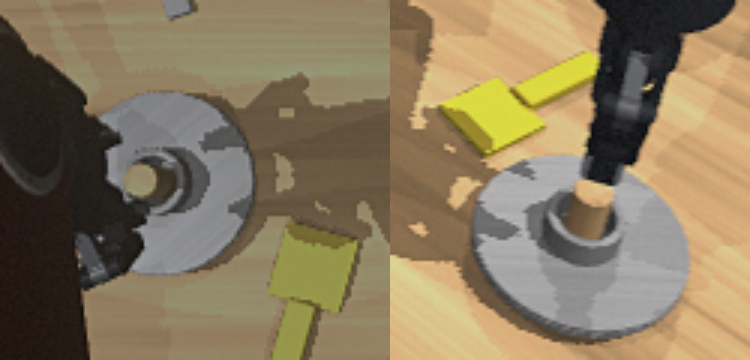

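Fingers are above the knob (scene crop 597,190; lid undisturbed). Descending.

{"api": "drive_tool", "payload": {
  "series": [
    {"x":0.8,"y":0.05,"z":0,"ax":0,"ay":0,"az":0.04},
    {"x":1.6,"y":0.05,"z":0,"ax":0,"ay":0,"az":0.04},
    {"x":2.1,"y":0.05,"z":0,"ax":0,"ay":0,"az":0.04},
    {"x":2.25,"y":0.05,"z":0,"ax":0,"ay":0,"az":0.04},
    {"x":2.25,"y":0.05,"z":0,"ax":0,"ay":0,"az":0.04}
  ]
}}

```text
time: 11.23
tool_pos: [0.5178, 0.2392, 0.0515]
tool_rot: [0.592, 0.386, 0.593, -0.387]
contact_force: [0.3, -0.3, 0.0]
gripper_width: 0.499
```

```bash
python3 - <<'E'
from h import *
show()
print(*plan([.5175,.241,.050],rot(24)))
f=grab('top','t11');g=grab('scene','s11')
c=lambda i,u,v,w,h,k:cv2.resize(i[v:v+h,u:u+w],None,fx=k,fy=k)
cv2.imwrite('pics/j.png',np.hstack([c(f['img'],165,185,80,80,4),c(g['img'],395,230,80,80,4)]))
E
```

```text
t 11.23 p [0.5178 0.2392 0.0515] xyz axes [[-0.001, 0.0, -1.0], [0.915, 0.403, -0.001], [0.403, -0.915, -0.001]] F [ 0.3 -0.3  0. ] w 0.499 q [ 0.3   0.11  1.88  0.    1.16 -0.11]
[ 0.06  0.02 -0.07] [-0.05 -0.01  0.01]
```

View pics/j.png

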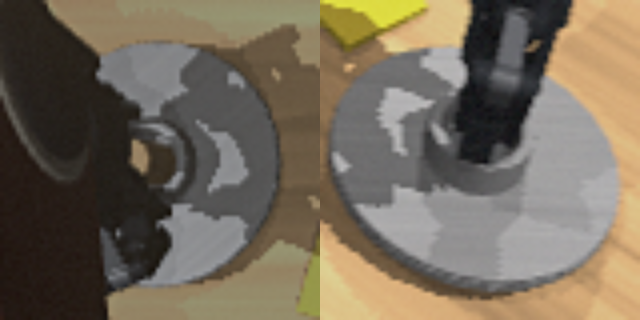

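{"api": "drive_tool", "payload": {
  "series": [
    {"x":0,"y":0,"z":-0.05,"ax":0,"ay":0,"az":0},
    {"x":0,"y":0,"z":-0.05,"ax":0,"ay":0,"az":0},
    {"x":0,"y":0,"z":-0.05,"ax":0,"ay":0,"az":0},
    {"x":0,"y":0,"z":-0.05,"ax":0,"ay":0,"az":0},
    {"x":0,"y":0,"z":-0.05,"ax":0,"ay":0,"az":0}
  ],
  "hand": 0
}}

```text
time: 11.75
tool_pos: [0.5184, 0.2412, 0.0538]
tool_rot: [0.593, 0.387, 0.592, -0.385]
contact_force: [-2.0, -1.0, 6.0]
gripper_width: 0.253
```

```bash
python3 - <<'E'
from h import *
show()
E
```

```text
t 11.75 p [0.5184 0.2412 0.0538] xyz axes [[0.002, 0.001, -1.0], [0.915, 0.404, 0.002], [0.404, -0.915, -0.0]] F [-2. -1.  6.] w 0.253 q [ 0.31  0.1   1.87  0.    1.16 -0.11]
```

{"api": "drive_tool", "payload": {
  "series": [
    {"x":-0.15,"y":0,"z":0,"ax":0,"ay":0,"az":0},
    {"x":-0.5,"y":0,"z":0,"ax":0,"ay":0,"az":0},
    {"x":-1,"y":0,"z":0,"ax":0,"ay":0,"az":0},
    {"x":-1.6,"y":0,"z":0,"ax":0,"ay":0,"az":0},
    {"x":-2,"y":0,"z":0,"ax":0,"ay":0,"az":0}
  ]
}}

```text
time: 12.17
tool_pos: [0.5181, 0.241, 0.104]
tool_rot: [0.593, 0.387, 0.592, -0.385]
contact_force: [0.9, -0.1, -3.8]
gripper_width: 0.248
```

```bash
python3 - <<'E'
from h import *
show()
g=grab('scene','s12')
c=lambda i,u,v,w,h,k:cv2.resize(i[v:v+h,u:u+w],None,fx=k,fy=k)
cv2.imwrite('pics/k.png',c(g['img'],380,190,120,120,4))
E
```

```text
t 12.17 p [0.5181 0.241  0.104 ] xyz axes [[0.002, 0.001, -1.0], [0.915, 0.404, 0.002], [0.404, -0.915, -0.0]] F [ 0.9 -0.1 -3.8] w 0.248 q [ 0.3   0.04  1.85  0.    1.25 -0.11]
```

View pics/k.png

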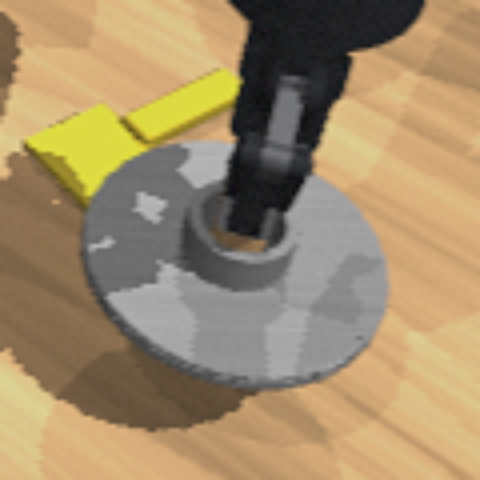

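Both lids are hanging together from the knob. Lifting higher, then carrying.

{"api": "drive_tool", "payload": {
  "series": [
    {"x":-0.7,"y":0,"z":0,"ax":0,"ay":0,"az":0},
    {"x":-1.6,"y":0,"z":0,"ax":0,"ay":0,"az":0},
    {"x":-2.6,"y":0,"z":0.1,"ax":0,"ay":0,"az":0},
    {"x":-3.5,"y":0,"z":0.4,"ax":0.1,"ay":0,"az":0},
    {"x":-4,"y":0,"z":0.9,"ax":0.3,"ay":0,"az":0}
  ]
}}

```text
time: 12.63
tool_pos: [0.5276, 0.2209, 0.2056]
tool_rot: [0.588, 0.395, 0.586, -0.392]
contact_force: [0.6, 0.3, -3.2]
gripper_width: 0.252
```

```bash
python3 - <<'E'
from h import *
show()
print(*plan([.535,-.02,.205],rot(-2)))
print(*plan([*TIN,.19],rot(-28)))
E
```

```text
t 12.63 p [0.5276 0.2209 0.2056] xyz axes [[0.005, 0.002, -1.0], [0.925, 0.38, 0.005], [0.38, -0.925, -0.0]] F [ 0.6  0.3 -3.2] w 0.252 q [ 0.27 -0.06  1.77  0.    1.43 -0.12]
[ 0.   -3.39  9.02] [ 4.87 -0.02 -0.06]
[ 0.57 -8.96 17.61] [10.07 -0.03 -0.05]
```

{"api": "drive_tool", "payload": {
  "series": [
    {"x":0,"y":-0.3,"z":0.8,"ax":0.3,"ay":0,"az":0},
    {"x":0,"y":-0.7,"z":2,"ax":0.9,"ay":0,"az":0},
    {"x":0,"y":-1.2,"z":3.3,"ax":1.6,"ay":0,"az":0},
    {"x":0,"y":-1.7,"z":4.6,"ax":2.3,"ay":0,"az":0},
    {"x":0,"y":-2.2,"z":5.9,"ax":3,"ay":0,"az":0}
  ]
}}

```text
time: 13.05
tool_pos: [0.5313, 0.0608, 0.2014]
tool_rot: [0.53, 0.468, 0.53, -0.468]
contact_force: [0.7, 0.3, -4.4]
gripper_width: 0.252
```

{"api": "drive_tool", "payload": {
  "series": [
    {"x":0,"y":-0.2,"z":1.3,"ax":0.7,"ay":0,"az":0},
    {"x":0,"y":-0.4,"z":2.6,"ax":1.4,"ay":0,"az":0},
    {"x":0,"y":-0.6,"z":3.9,"ax":2.1,"ay":0,"az":0},
    {"x":0,"y":-0.9,"z":5.2,"ax":2.8,"ay":0,"az":0},
    {"x":0,"y":-1.3,"z":6.5,"ax":3.5,"ay":0,"az":0}
  ]
}}

```text
time: 13.47
tool_pos: [0.5196, -0.1047, 0.2013]
tool_rot: [0.452, 0.544, 0.453, -0.543]
contact_force: [-0.3, -0.9, -4.2]
gripper_width: 0.252
```

```bash
python3 - <<'E'
from h import *
show()
print(*plan([*TIN,.19],rot(-28)))
E
```

```text
t 13.47 p [ 0.5196 -0.1047  0.2013] xyz axes [[-0.0, 0.001, -1.0], [0.983, -0.181, -0.0], [-0.181, -0.983, -0.001]] F [-0.3 -0.9 -4.2] w 0.252 q [-0.34 -0.16  1.86  0.    1.43 -0.16]
[ 0.45 -0.04  6.8 ] [ 3.51 -0.01  0.  ]
```

{"api": "drive_tool", "payload": {
  "series": [
    {"x":0,"y":0,"z":1.4,"ax":0.7,"ay":0,"az":0},
    {"x":0,"y":0,"z":2.8,"ax":1.4,"ay":0,"az":0},
    {"x":0.1,"y":0,"z":4.1,"ax":2.1,"ay":0,"az":0},
    {"x":0.2,"y":0,"z":5.3,"ax":2.8,"ay":0,"az":0},
    {"x":0.3,"y":0,"z":6.2,"ax":3.3,"ay":0,"az":0}
  ]
}}

```text
time: 13.88
tool_pos: [0.4913, -0.258, 0.1936]
tool_rot: [-0.369, -0.603, -0.369, 0.603]
contact_force: [0.4, 0.2, -3.5]
gripper_width: 0.251
```

```bash
python3 - <<'E'
from h import *
show()
print(*plan([*TIN,.145],rot(-28)))
E
```

```text
t 13.88 p [ 0.4913 -0.258   0.1936] xyz axes [[-0.0, 0.0, -1.0], [0.891, -0.454, -0.0], [-0.454, -0.891, 0.0]] F [ 0.4  0.2 -3.5] w 0.251 q [-0.62 -0.09  1.82 -0.    1.41 -0.15]
[1.94 0.12 0.55] [0.2  0.   0.01]
```

{"api": "drive_tool", "payload": {
  "series": [
    {"x":0.1,"y":0.1,"z":0.4,"ax":0.15,"ay":0,"az":0},
    {"x":0.5,"y":0.12,"z":0.55,"ax":0.2,"ay":0,"az":0},
    {"x":1.1,"y":0.12,"z":0.55,"ax":0.2,"ay":0,"az":0},
    {"x":1.6,"y":0.12,"z":0.55,"ax":0.2,"ay":0,"az":0},
    {"x":1.75,"y":0.12,"z":0.55,"ax":0.2,"ay":0,"az":0}
  ]
}}

```text
time: 14.3
tool_pos: [0.4876, -0.2666, 0.1467]
tool_rot: [-0.364, -0.605, -0.368, 0.605]
contact_force: [-0.8, 0.1, -4.8]
gripper_width: 0.254
```

```bash
python3 - <<'E'
from h import *
show()
print(*plan([*TIN,.122],rot(-28)))
f=grab('top','t13');g=grab('scene','s13')
c=lambda i,u,v,w,h,k:cv2.resize(i[v:v+h,u:u+w],None,fx=k,fy=k)
cv2.imwrite('pics/l.png',np.hstack([c(f['img'],390,180,110,110,3.5),c(g['img'],215,80,110,110,3.5)]) if 0 else np.hstack([c(f['img'],390,180,100,100,4),c(g['img'],220,85,100,100,4)]))
E
```

```text
t 14.3 p [ 0.4876 -0.2666  0.1467] xyz axes [[-0.004, 0.005, -1.0], [0.886, -0.464, -0.006], [-0.464, -0.886, -0.002]] F [-0.8  0.1 -4.8] w 0.254 q [-0.63 -0.04  1.85  0.    1.34 -0.15]
[0.99 0.1  0.18] [ 0.07 -0.02  0.07]
```

View pics/l.png

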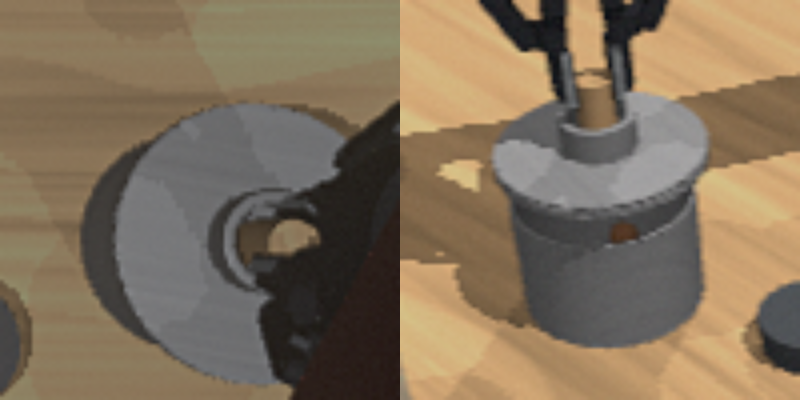

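The lids are above the tin mouth (scene crop 600,160); one ball shows through the gap. Settling and re-centring.

{"api": "drive_tool", "payload": {
  "series": [
    {"x":0,"y":0,"z":0,"ax":0,"ay":0,"az":0.05},
    {"x":0,"y":0,"z":0,"ax":0,"ay":0,"az":0.05}
  ]
}}

```text
time: 14.57
tool_pos: [0.4898, -0.2685, 0.1515]
tool_rot: [0.368, 0.606, 0.364, -0.604]
contact_force: [-0.5, -0.2, -5.1]
gripper_width: 0.25
```

```bash
python3 - <<'E'
from h import *
show()
print(*plan([*TIN,.122],rot(-28)))
f=load('t13');g=load('s13')
# lid centre in scene: skirt extents
img=g['img'][85:185,220:320]
# predicted knob top and plate outline for TCP
p=[.4876,-.2666]
for n,F in(('t',f),('s',g)):
    th=np.linspace(0,6.28,200)
    q=np.array([proj(F,(p[0]+.067*np.cos(a),p[1]+.067*np.sin(a),.1467-.0538+.024)) for a in th])
    o=np.array([390,180]) if n=='t' else np.array([220,85])
    print(n,(q.min(0)-o)*4,(q.max(0)-o)*4)
E
```

```text
t 14.57 p [ 0.4898 -0.2685  0.1515] xyz axes [[0.006, -0.002, -1.0], [0.886, -0.464, 0.006], [-0.464, -0.886, -0.001]] F [-0.5 -0.2 -5.1] w 0.25 q [-0.64 -0.05  1.85  0.    1.33 -0.15]
[ 1.18 -0.02  0.15] [ 0.07 -0.01 -0.07]
t [113.28377093 101.01173071] [397.13434081 384.9614357 ]
s [88.85884209 86.54488035] [306.08974329 202.64465744]
```

{"api": "drive_tool", "payload": {
  "series": [
    {"x":0.05,"y":0,"z":0.1,"ax":0,"ay":0,"az":0},
    {"x":0.2,"y":0,"z":0.13,"ax":0,"ay":0,"az":0},
    {"x":0.4,"y":0,"z":0.13,"ax":0,"ay":0,"az":0},
    {"x":0.6,"y":0,"z":0.13,"ax":0,"ay":0,"az":0},
    {"x":0.7,"y":0,"z":0.13,"ax":0,"ay":0,"az":0}
  ]
}}

```text
time: 14.98
tool_pos: [0.4872, -0.2712, 0.1318]
tool_rot: [0.366, 0.606, 0.365, -0.604]
contact_force: [0.3, 0.7, -5.0]
gripper_width: 0.255
```

```bash
python3 - <<'E'
from h import *
show()
print(*plan([*TIN,.122],rot(-28)))
E
```

```text
t 14.98 p [ 0.4872 -0.2712  0.1318] xyz axes [[0.003, -0.0, -1.0], [0.885, -0.465, 0.003], [-0.465, -0.885, -0.001]] F [ 0.3  0.7 -5. ] w 0.255 q [-0.64 -0.03  1.86  0.    1.3  -0.16]
[0.39 0.03 0.  ] [ 0.06 -0.01 -0.03]
```

{"api": "drive_tool", "payload": {
  "series": [
    {"x":0.08,"y":0,"z":0,"ax":0,"ay":0,"az":0},
    {"x":0.16,"y":0.02,"z":0,"ax":0,"ay":0,"az":0},
    {"x":0.24,"y":0.02,"z":0,"ax":0,"ay":0,"az":0},
    {"x":0.3,"y":0.02,"z":0,"ax":0,"ay":0,"az":0},
    {"x":0.32,"y":0.02,"z":0,"ax":0,"ay":0,"az":0}
  ]
}}

```text
time: 15.4
tool_pos: [0.4882, -0.2717, 0.1247]
tool_rot: [0.367, 0.606, 0.365, -0.604]
contact_force: [0.3, 0.4, -4.8]
gripper_width: 0.255
```

```bash
python3 - <<'E'
from h import *
show()
print(*plan([*TIN,.122],rot(-28)))
E
```

```text
t 15.4 p [ 0.4882 -0.2717  0.1247] xyz axes [[0.004, -0.001, -1.0], [0.885, -0.465, 0.004], [-0.465, -0.885, -0.001]] F [ 0.3  0.4 -4.8] w 0.255 q [-0.64 -0.02  1.87  0.    1.29 -0.16]
[ 0.11 -0.02  0.  ] [ 0.06 -0.01 -0.05]
```

{"api": "drive_tool", "payload": {
  "series": [
    {"x":0.05,"y":0,"z":0,"ax":0,"ay":0,"az":0},
    {"x":0.1,"y":0,"z":0,"ax":0,"ay":0,"az":0},
    {"x":0.12,"y":0,"z":0,"ax":0,"ay":0,"az":0}
  ]
}}

```text
time: 15.65
tool_pos: [0.4883, -0.2718, 0.122]
tool_rot: [0.367, 0.606, 0.365, -0.604]
contact_force: [-0.1, 0.7, -2.5]
gripper_width: 0.255
```

{"api": "drive_tool", "payload": {
  "series": [
    {"x":0.04,"y":0,"z":0,"ax":0,"ay":0,"az":-0.05},
    {"x":0.08,"y":0,"z":0,"ax":0,"ay":0,"az":-0.05},
    {"x":0.08,"y":0,"z":0,"ax":0,"ay":0,"az":-0.05}
  ]
}}

```text
time: 15.9
tool_pos: [0.4884, -0.2718, 0.1219]
tool_rot: [0.365, 0.605, 0.366, -0.605]
contact_force: [-3.9, 1.9, 6.0]
gripper_width: 0.249
```

```bash
python3 - <<'E'
from h import *
show()
f=grab('scene','s15')
c=lambda i,u,v,w,h,k:cv2.resize(i[v:v+h,u:u+w],None,fx=k,fy=k,interpolation=cv2.INTER_CUBIC)
cv2.imwrite('pics/n.png',c(f['img'],225,85,90,90,6))
E
```

```text
t 15.9 p [ 0.4884 -0.2718  0.1219] xyz axes [[-0.0, 0.001, -1.0], [0.885, -0.465, -0.001], [-0.465, -0.885, -0.001]] F [-3.9  1.9  6. ] w 0.249 q [-0.64 -0.01  1.87  0.    1.29 -0.16]
```

View pics/n.png

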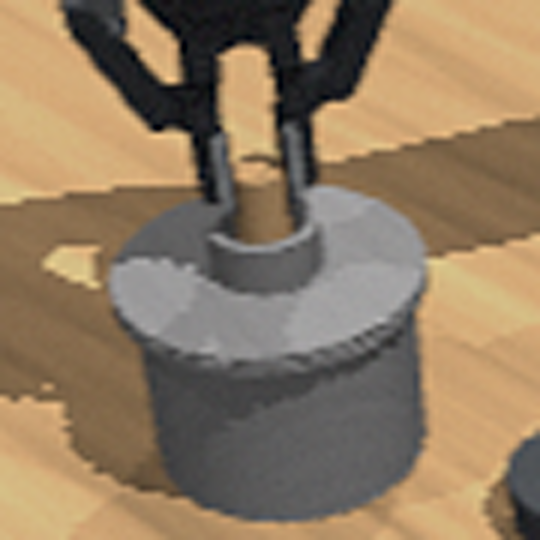

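Contact at TCP z = 0.1219, exactly the height expected for full seating, and the lids look level on the tin. Releasing.

{"api": "drive_tool", "payload": {
  "series": [
    {"x":0,"y":0,"z":0,"ax":0,"ay":0,"az":0},
    {"x":0,"y":0,"z":0,"ax":0,"ay":0,"az":0},
    {"x":0,"y":0,"z":0,"ax":0,"ay":0,"az":0},
    {"x":0,"y":0,"z":0,"ax":0,"ay":0,"az":0}
  ],
  "hand": 0.5
}}

```text
time: 16.28
tool_pos: [0.4886, -0.2721, 0.1203]
tool_rot: [0.366, 0.606, 0.366, -0.605]
contact_force: [0.5, 0.2, 0.0]
gripper_width: 0.499
```

{"api": "drive_tool", "payload": {
  "series": [
    {"x":-0.3,"y":0,"z":0,"ax":0,"ay":0,"az":0},
    {"x":-1,"y":0,"z":0,"ax":0,"ay":0,"az":0},
    {"x":-1.8,"y":0,"z":0,"ax":0,"ay":0,"az":0},
    {"x":-1.8,"y":0,"z":0,"ax":0,"ay":0,"az":0},
    {"x":-1.8,"y":0,"z":0,"ax":0,"ay":0,"az":0}
  ],
  "hand": 0.85
}}

```text
time: 16.7
tool_pos: [0.4893, -0.2725, 0.167]
tool_rot: [0.367, 0.606, 0.365, -0.604]
contact_force: [-0.6, 0.1, 0.0]
gripper_width: 0.85
```

```bash
python3 - <<'E'
from h import *
show()
f=grab('top','t16');g=grab('scene','s16')
c=lambda i,u,v,w,h,k:cv2.resize(i[v:v+h,u:u+w],None,fx=k,fy=k,interpolation=cv2.INTER_CUBIC)
cv2.imwrite('pics/o.png',np.hstack([c(f['img'],400,190,90,90,4.4),c(g['img'],225,85,90,90,4.4)]))
p=TIN
for n,F in(('t',f),('s',g)):
    th=np.linspace(0,6.28,200)
    for r,z in((.067,.092),(.067,.082),(.024,.114),(.012,.138)):
        q=np.array([proj(F,(p[0]+r*np.cos(a),p[1]+r*np.sin(a),z)) for a in th])
        o=np.array([400,190]) if n=='t' else np.array([225,85])
        print(n,r,z,((q.min(0)-o+.5)*4.4).round(),((q.max(0)-o+.5)*4.4).round())
print(*plan([*TIN,.096],rot(-27.7)))
E
```

```text
t 16.7 p [ 0.4893 -0.2725  0.167 ] xyz axes [[0.003, -0.002, -1.0], [0.885, -0.465, 0.004], [-0.465, -0.885, -0.0]] F [-0.6  0.1  0. ] w 0.85 q [-0.64 -0.06  1.83  0.    1.36 -0.16]
t 0.067 0.092 [79. 74.] [381. 376.]
t 0.067 0.082 [73. 76.] [371. 374.]
t 0.024 0.114 [192. 168.] [304. 280.]
t 0.012 0.138 [240. 195.] [298. 253.]
s 0.067 0.092 [ 80. 131.] [314. 260.]
s 0.067 0.082 [ 83. 146.] [315. 275.]
s 0.024 0.114 [150. 137.] [235. 182.]
s 0.012 0.138 [166. 111.] [209. 133.]
[ 2.73 -0.    0.01] [-0.   -0.01  0.01]
```

View pics/o.png

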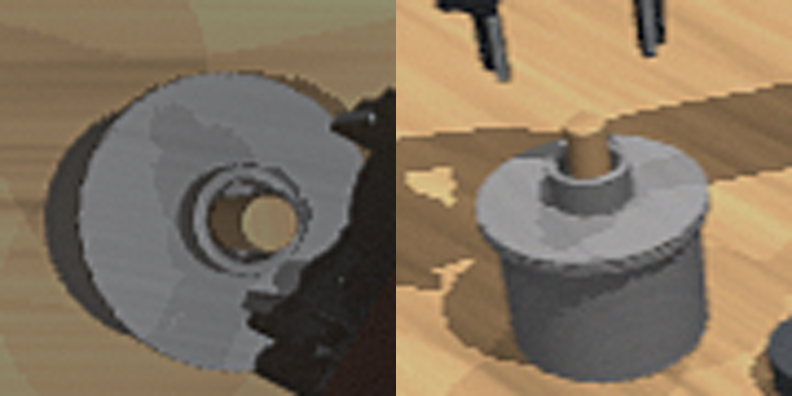

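The knob top matches the predicted seated position (top crop about 270,222; scene about 588,122). The collar is within about 2 mm of centre. Now lowering over the collar with jaws wide.

{"api": "drive_tool", "payload": {
  "series": [
    {"x":0.7,"y":0,"z":0,"ax":0,"ay":0,"az":0},
    {"x":1.5,"y":0,"z":0,"ax":0,"ay":0,"az":0},
    {"x":2.3,"y":0,"z":0,"ax":0,"ay":0,"az":0},
    {"x":2.7,"y":0,"z":0,"ax":0,"ay":0,"az":0},
    {"x":2.8,"y":0,"z":0,"ax":0,"ay":0,"az":0}
  ]
}}

```text
time: 17.22
tool_pos: [0.4861, -0.2702, 0.0911]
tool_rot: [-0.363, -0.604, -0.368, 0.606]
contact_force: [-0.1, -0.2, 1.0]
gripper_width: 0.851
```

{"api": "drive_tool", "payload": {
  "series": [
    {"x":0,"y":0,"z":0,"ax":0,"ay":0,"az":0},
    {"x":0,"y":0,"z":0,"ax":0,"ay":0,"az":0}
  ]
}}

```text
time: 17.38
tool_pos: [0.4886, -0.272, 0.0956]
tool_rot: [0.366, 0.606, 0.366, -0.605]
contact_force: [-0.8, -0.6, -0.0]
gripper_width: 0.849
```

```bash
python3 - <<'E'
from h import *
show()
g=grab('scene','s17')
c=lambda i,u,v,w,h,k:cv2.resize(i[v:v+h,u:u+w],None,fx=k,fy=k,interpolation=cv2.INTER_CUBIC)
cv2.imwrite('pics/p.png',c(g['img'],225,75,90,90,6))
E
```

```text
t 17.38 p [ 0.4886 -0.272   0.0956] xyz axes [[0.001, 0.0, -1.0], [0.885, -0.465, 0.001], [-0.465, -0.885, -0.001]] F [-0.8 -0.6 -0. ] w 0.849 q [-0.64  0.02  1.88  0.    1.24 -0.16]
```

View pics/p.png

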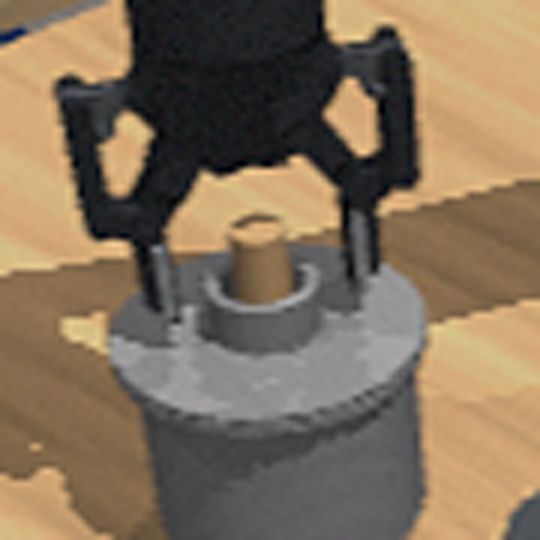

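The fingers stand either side of the collar, above the plate (crop 170,320 / 360,295). Closing.

{"api": "drive_tool", "payload": {
  "series": [
    {"x":0,"y":0,"z":0,"ax":0,"ay":0,"az":0},
    {"x":0,"y":0,"z":0,"ax":0,"ay":0,"az":0},
    {"x":0,"y":0,"z":0,"ax":0,"ay":0,"az":0},
    {"x":0,"y":0,"z":0,"ax":0,"ay":0,"az":0},
    {"x":0,"y":0,"z":0,"ax":0,"ay":0,"az":0}
  ],
  "hand": 0
}}

```text
time: 17.85
tool_pos: [0.4894, -0.2725, 0.097]
tool_rot: [0.367, 0.606, 0.365, -0.604]
contact_force: [-0.1, 0.9, 5.6]
gripper_width: 0.539
```

```bash
python3 - <<'E'
from h import *
show()
g=grab('scene','s18')
c=lambda i,u,v,w,h,k:cv2.resize(i[v:v+h,u:u+w],None,fx=k,fy=k,interpolation=cv2.INTER_CUBIC)
cv2.imwrite('pics/q.png',c(g['img'],225,75,90,90,6))
E
```

```text
t 17.85 p [ 0.4894 -0.2725  0.097 ] xyz axes [[0.003, -0.001, -1.0], [0.885, -0.465, 0.003], [-0.465, -0.885, -0.0]] F [-0.1  0.9  5.6] w 0.539 q [-0.64  0.02  1.88  0.    1.24 -0.16]
```

View pics/q.png

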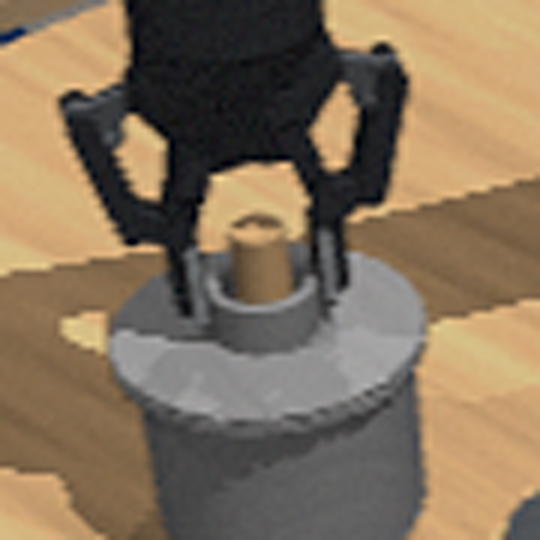

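Collar gripped, knob free between the fingers. Lifting straight up, slowly at first.

{"api": "drive_tool", "payload": {
  "series": [
    {"x":-0.1,"y":0,"z":0,"ax":0,"ay":0,"az":0},
    {"x":-0.25,"y":0,"z":0,"ax":0,"ay":0,"az":0},
    {"x":-0.45,"y":0,"z":0,"ax":0,"ay":0,"az":0},
    {"x":-0.7,"y":0,"z":0,"ax":0,"ay":0,"az":0},
    {"x":-1,"y":0,"z":0,"ax":0,"ay":0,"az":0}
  ]
}}

```text
time: 18.32
tool_pos: [0.4878, -0.2715, 0.1199]
tool_rot: [0.365, 0.605, 0.366, -0.605]
contact_force: [0.1, -0.2, -1.8]
gripper_width: 0.539
```

```bash
python3 - <<'E'
from h import *
show()
g=grab('scene','s19')
c=lambda i,u,v,w,h,k:cv2.resize(i[v:v+h,u:u+w],None,fx=k,fy=k,interpolation=cv2.INTER_CUBIC)
cv2.imwrite('pics/r.png',c(g['img'],225,65,90,100,6))
E
```

```text
t 18.32 p [ 0.4878 -0.2715  0.1199] xyz axes [[-0.001, 0.002, -1.0], [0.885, -0.465, -0.001], [-0.465, -0.885, -0.001]] F [ 0.1 -0.2 -1.8] w 0.539 q [-0.64 -0.01  1.87  0.    1.28 -0.16]
```

View pics/r.png

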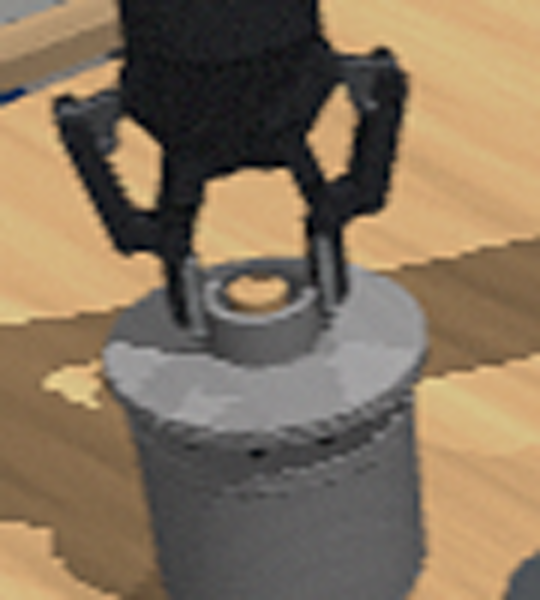

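The outer lid rises alone: the vented inner lid stays on the tin and the knob sinks into the collar (258,290).

{"api": "drive_tool", "payload": {
  "series": [
    {"x":-0.4,"y":0,"z":0,"ax":0,"ay":0,"az":0},
    {"x":-0.8,"y":0,"z":0,"ax":0,"ay":0,"az":0},
    {"x":-1.3,"y":0,"z":0,"ax":0,"ay":0,"az":0},
    {"x":-1.8,"y":0,"z":0,"ax":0,"ay":0,"az":0},
    {"x":-2.4,"y":0,"z":0,"ax":0,"ay":0,"az":0}
  ]
}}

```text
time: 18.78
tool_pos: [0.4882, -0.2718, 0.1813]
tool_rot: [0.366, 0.605, 0.366, -0.605]
contact_force: [-0.5, -0.3, -2.3]
gripper_width: 0.54
```

{"api": "drive_tool", "payload": {
  "series": [
    {"x":-0.5,"y":0,"z":0,"ax":0,"ay":0,"az":0},
    {"x":-1,"y":0,"z":0,"ax":0,"ay":0,"az":0},
    {"x":-1.4,"y":0,"z":0,"ax":0,"ay":0,"az":0},
    {"x":-1.6,"y":0,"z":0,"ax":0,"ay":0,"az":0},
    {"x":-1.6,"y":0,"z":0,"ax":0,"ay":0,"az":0}
  ]
}}

```text
time: 19.2
tool_pos: [0.4889, -0.2723, 0.222]
tool_rot: [0.367, 0.606, 0.365, -0.605]
contact_force: [-0.2, 0.2, -2.3]
gripper_width: 0.538
```

{"api": "drive_tool", "payload": {
  "series": [
    {"x":0,"y":0,"z":0,"ax":0,"ay":0,"az":0},
    {"x":0,"y":0,"z":0,"ax":0,"ay":0,"az":0},
    {"x":0,"y":0,"z":0,"ax":0,"ay":0,"az":0}
  ]
}}

```text
time: 19.45
tool_pos: [0.4877, -0.2715, 0.2187]
tool_rot: [-0.365, -0.605, -0.367, 0.605]
contact_force: [-0.4, -0.9, -1.8]
gripper_width: 0.54
```

```bash
python3 - <<'E'
from h import *
show()
g=grab('scene','s20');f=grab('top','t20')
c=lambda i,u,v,w,h,k:cv2.resize(i[v:v+h,u:u+w],None,fx=k,fy=k,interpolation=cv2.INTER_CUBIC)
cv2.imwrite('pics/u.png',c(g['img'],215,30,110,145,4))
th=np.linspace(0,6.28,200)
for r,z in((.061,.088),(.012,.138)):
    q=np.array([proj(g,(TIN[0]+r*np.cos(a),TIN[1]+r*np.sin(a),z)) for a in th])-[215,30]+.5
    print(r,z,(q.min(0)*4).round(),(q.max(0)*4).round())
E
```

```text
t 19.45 p [ 0.4877 -0.2715  0.2187] xyz axes [[-0.001, 0.002, -1.0], [0.885, -0.465, -0.002], [-0.465, -0.885, -0.001]] F [-0.4 -0.9 -1.8] w 0.54 q [-0.64 -0.1   1.78  0.    1.46 -0.16]
0.061 0.088 [123. 350.] [316. 456.]
0.012 0.138 [191. 321.] [230. 341.]
```

View pics/u.png

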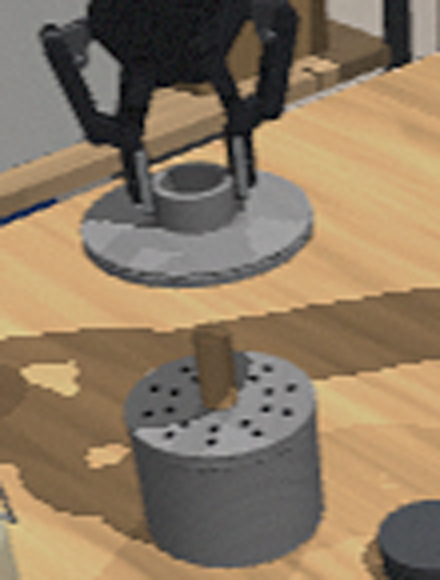

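View pics/s20.png

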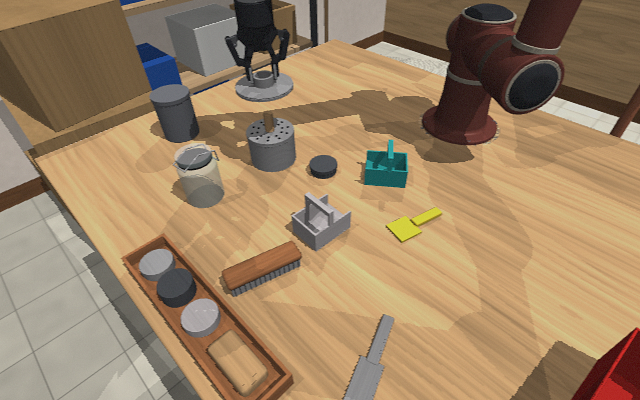

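The vented inner lid sits level on the tin (crop edges 125–317, against 123–316 predicted). The outer lid hangs about 65 mm above the knob top, the scoop stands upright, and the bystanders haven't moved. Handing in.

```bash
python3 -c "
from h import *
print(workorder.job_done())"
```

```text
the job is handed in; nothing more can be done
None
```

The job is done and handed in at about 19.5 s, well inside the 72 s limit.

- **Balls:** I poured them over the tin at up to about 49° of tilt, and all six were visible inside it afterwards. The scoop is back where it started, empty and upright.
- **Lids:** I carried the nested lids by the knob and lowered them until the tool met about 6 N upward. The tool was then at z = 0.1219, against 0.122 expected for the inner lid fully home, so I let go. I then lifted the outer lid straight up by its collar.
- **Final picture:** the vented inner lid is level and centred, within about 2 pixels of its predicted seated outline in the enlarged view. The arm still holds the outer lid, its lower edge at about z = 0.20 with the knob top at 0.138. The bystanders look unmoved.

No checks failed. Two readings disagreed slightly:
- **Collar position:** before the grasp the collar looked about 2 mm off the knob axis, within its play.
- **Weight:** the force sensor read up to 5 N for the lids' 3.1 N weight.

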